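# Load the sample chamber and close it up

### The arm

A 7-joint arm with a two-finger parallel gripper is mounted at the origin on a cart in front of the work surface, level with it; the furniture and walls round the work are solid. World frame = base frame: x ahead of the robot, y to its left, z up, the work surface at z = 0. Lengths are in m, angles in rad, forces in N, time in s.
With the tool pointing down it reaches from about 0.425 to 0.825 m from the base axis. Payload 3.6 kg.
Tool frame: the origin (TCP) lies at the very end of the fingers, on their centre line; the grasp point (between the pads) lies 19 mm behind it; z points along the fingers, y is the line along which they close (so a half turn about z gives the same grasp; the last joint's range is limited). The gripper opens to 85 mm and grips with 20 to 120 N. Pads are 22 mm wide; open, the fingers measure 114 mm over their backs; the gripper's body (76 mm by 85 mm) begins 54 mm behind the grasp point. The pads swing forward as they close: fully open they stand 13 mm farther back than shut.
Start: joints at [1.317, 0.615, -0.013, 1.423, 0.008, 1.103, -0.04], TCP at [0.147, -0.633, 0.231] pointing down, gripper open.
Joint ranges: [-3.12, 3.12], [-0.3, 2.06], [-1.34, 1.32], [0.26, 2.42], [-1.36, 4.5], [0.01, 1.98], [-2.84, 2.84]. Speed limits (rad/s): [2.79, 2.79, 3.14, 3.14, 3.14, 3.14, 3.14].

### API

Orientations are given as a rotation vector (axis times angle).
In Python, from station import r, optics gives the robot as it stands. The module is installed in compiled form; this text tells all that it offers.
- The arm moves only by the tool apply_moves, never from a script. Its argument "targets" is a list of rows, each an object with "slide": the shift along the tool's x, y, z in mm, a list of three; "twist": the turn about the tool's z in rad. In form: [{"slide": [dx, dy, dz], "twist": twist}, ...]. A call has exactly 5 rows; each row shifts and turns the commanded pose from where the row before left it, along the tool's axes as they then stand; what a row does not reach is not made up. A row lasts 1/8 s, in which the tool goes at most 62.5 mm and 10.7 degrees, less where a joint would pass 70% of its speed; a pose out of reach is approached as far as the arm can. A call is refused whole if a number of a shift passes 62.5 or a number of a turn 0.188, either way. A call with a gripper value outside its range is refused whole. "jaw" is the opening, from 0 (shut) to 1 (fully open), set as the call begins (left out, the last holds). The fingers move at their own pace and stop on an object; "grip_force" is the grip in N (left out, the last holds). Time passes only in rows, so rows that do not move let the fingers close, or fill a call up. It gives the time, the measured TCP pose, the force, the opening and the grip force at its end, in the units of the state.
- r.get_obs(): the state, without advancing time (a new reading comes with each control period).
- optics.read_camera(name): name is "scene" or "side" or "wrist"; returns a dict with "img" (400x640x3 uint8, red, green, blue), "depth" (400x640 float32, m along the optical axis (not along the pixel's ray), 0 where there is no reading), "fov_y" (degrees; the focal length in pixels is half the picture's height over the tangent of half this angle, whatever the lens; pixels are square), "cx", "cy" (the principal point, pixels), "R" (3x3) and "t" (3): a world point X has camera coordinates R X + t. Camera axes: x right, y down, z forward; pixel columns grow to the right and rows downward; lengths in m; the calibration is good to about 2 mm. A picture is of the moment at which its call begins.
- r.hand_in(): hands the job in; it is judged then, once.
The state is a dict: "clock": time; "qpos": joint angles; "dq": joint speeds; "joint_torque": joint torques, N m; "tool_pos": TCP position; "tool_rot": TCP orientation; "force": force on the tool from outside, world axes, zero at the start; "moment": the same for the moment, N m; "gripper_width": finger opening in m; "grasp_force": force on a finger pad.
Only numpy, scipy, OpenCV 4.12 (cv2) and the standard library are available. Lean on these libraries where they do the work, as an engineer would, in place of code of your own. Each camera call takes 0.05 s, during which the arm holds its last target. There are 200 camera calls.

### The job

Lift the handled pot off its stand, keeping it upright, and set it down inside the seat ring of the open sample chamber; the half-open lid overhangs the chamber, so come in slantwise under it. Then swing the lid down, bring the clamp arm over it and press the arm down, without forcing it, until its foot holds the lid fully shut against the sprung pins, and let go. Leave the petri dish, the timer and the small bottle where they are.

Things in the scene. Friction and masses are not known exactly. Their poses are not given: they have to be found in the camera images.
- pot: Round steel pot, 56 mm across, 45 mm high, 0.18 kg, with a fixed arched handle over its open mouth. Origin at the centre of its underside, z up. The handle lies in the pot's x-z plane: a round bar 10 mm thick, its straight top part 32 mm long along the pot's x, 78 mm above the underside; legs at x = -26 and +26 mm. The pot tilts with the hand, so grip the bar with the tool already slanted along it
- pot_handle (a point): Middle of the straight top part of the pot's handle; same axes as the pot
- stand: Fixed low aluminium stand, 90 mm across at the foot, flat top 74 mm across and 40 mm above the bench, on which the pot starts. Origin at the centre of its underside
- chamber: Fixed grey open-topped chamber, 136 mm along its x, 140 mm along its y, wall 6 mm, wall top at 60 mm, inner floor at 6 mm. Origin at the centre of its underside; x points from its front (robot side) to its back, where the lid is hinged; z up. On its right (-y) a steel clamp post, 142 mm high, 34 mm wide in x, centred 94 mm from the middle. With the lid shut it is 94 mm high inside
- seat (a point): Centre of the seat ring on the chamber's inner floor, at the height of that floor. The ring is 70 mm inside, 78 mm outside, 4 mm high. Axes as the chamber
- lid_hinge (a point): Middle of the lid's hinge line, which runs along the chamber's y at the back rim, 68 mm behind the chamber's middle and 60 mm above the bench. Axes as the chamber
- lid (a joint): Angle of the lid in rad: 0 = fully shut, growing as it opens up and back; stops at 1.08. A hollow cover 136 mm long, 140 wide, 46 deep, 0.2 kg; its light friction hinge keeps it where left, overhanging the back half of the chamber. Two sprung pins in the front rim stand 9 mm proud and, unless the clamp presses, leave it lifted at about 0.03 to 0.07
- lid_tab (a point): Grip point on the lid's black front tab: a fin in the lid's middle, 12 mm thick across the chamber's y, 22 mm high, sticking out 41 mm from the lid's front wall. This point lies 24 mm in front of that wall, 160 mm from the hinge line along the lid and 24 mm above the lid's lower edge. Its axes turn with the lid: x along the lid to the hinge, y along the chamber's y
- clamp_pivot (a point): Centre of the clamp arm's pivot, whose axis runs along the chamber's x; 92 mm to the right (-y) of the chamber's middle and 132 mm above the bench. Axes as the chamber
- clamp (a joint): Angle of the clamp arm in rad: near 0 = lying across the lid, growing as it swings up and outward to the right (-y); stops at 2.2. The stiff pivot stays where left: about 6 N at the grip to move it, about 10 N near the end, where its foot presses the lid onto the pins; beyond that it stops hard. Over 60 N of the foot on the lid (some 30 N at the grip) is forcing it
- clamp_knob (a point): Centre of the black barrel grip at the end of the clamp arm: a cylinder 24 mm thick and 30 mm long, lying along the chamber's x, with flat ends. At clamp angle 0 it lies 165 mm from the pivot along the chamber's +y and 35 mm above it; it moves on a circle about the pivot, in the chamber's y-z plane
- petri: Flat clear petri dish, 61 mm across, 14 mm high, lying on the bench; to be left alone. Origin at the centre of its underside
- timer: White square timer, 62 mm wide, 18 mm high, lying on the bench; to be left alone. Origin at the centre of its underside
- vial: Small bottle with a black cap, 37 mm across, 70 mm high, standing behind the stand and chamber; to be left alone. Origin at the centre of its underside
- clamp_foot (a point): Nominal centre of the underside of the rubber foot, 24 mm across, on an adjustable spindle under the clamp arm, about 92 mm from the pivot. How far it is really screwed out differs from this by a few mm either way, so with the lid fully shut the arm ends somewhere between -0.06 and 0.06 rad: press until it stops, by feel
Not all that is in view belongs to the job. What is shaped like the pot but red is not meant.

How it is judged:
By the outcome, as a careful person would: the job done as asked, in the order asked, and still so for the second after the job is handed in, with the robot touching nothing.
It also fails if it takes over 72 s, if anything falls off the work surface, if the arm or the gripper's body presses on something with over 40 N, if the wrist force passes 120 N, or if a joint passes its speed limit or range.

## Working session

There is one attempt and no reset: what is moved stays moved. The work goes in short steps, Python scripts to look and compute and a tool call to move; the robot and the scene stay as the last step left them, time stands still between calls to the robot, and variables do not carry over. Pictures are saved under pics/ and viewed, at most 13 in all, crops included, and the job is handed in when it is done.

Besides the shell and the picture viewer there is one more tool, called after "Request:" in YAML: its name, and indented under it one key for each argument. apply_moves: Moves the arm, as the interface text tells. Its arguments: {"type":"object","properties":{"targets":{"type":"array"},"jaw":{"type":"number"},"grip_force":{"type":"number"}},"required":["targets"]}

```bash
mkdir -p pics; ls; python3 - <<'E'
from station import r, optics
import cv2,numpy as np
for n in ["scene","side"]:
    d=optics.read_camera(n); cv2.imwrite(f"pics/{n}0.png",d["img"][:,:,::-1]); np.savez(f"pics/{n}0.npz",**d)
    print(n,d["fov_y"],d["cx"],d["cy"],np.round(d["R"],3).tolist(),d["t"])
o=r.get_obs(); print(o)
E
```

```text
pics
scene 52.06047683463437 319.1784902304049 198.15064590247542 [[-0.889, 0.458, 0.018], [0.287, 0.586, -0.758], [-0.358, -0.668, -0.652]] [ 0.51813561 -0.0418582   1.24361619]
side 53.78894991015266 312.01875370466814 194.29508667170737 [[-0.823, -0.569, -0.0], [-0.209, 0.303, -0.93], [0.529, -0.765, -0.369]] [0.41846027 0.26381693 0.88937589]
{'clock': 0.1, 'qpos': array([ 1.31651428,  0.6158124 , -0.01260025,  1.42479116,  0.00809801,
        1.10341928, -0.0403767 ]), 'dq': array([ 0.00035931, -0.00386321,  0.00199998, -0.00271097, -0.00082944,
       -0.00032131,  0.00193216]), 'joint_torque': array([ 1.40287761e-03, -4.70383430e+01,  2.60223895e-01, -1.71571684e+01,
        1.00803553e-02,  5.82134264e-03,  1.54865705e-05]), 'tool_pos': array([ 0.14662192, -0.6325119 ,  0.23024321]), 'tool_rot': array([-3.11888164e+00, -3.56874908e-01,  4.85198735e-04]), 'force': array([0.64396082, 0.79956031, 0.6569954 ]), 'moment': array([ 0.02072601,  0.03751893, -0.02971055]), 'grasp_force': 0.0, 'gripper_width': 0.08493765324560848}
```

View pics/scene0.png

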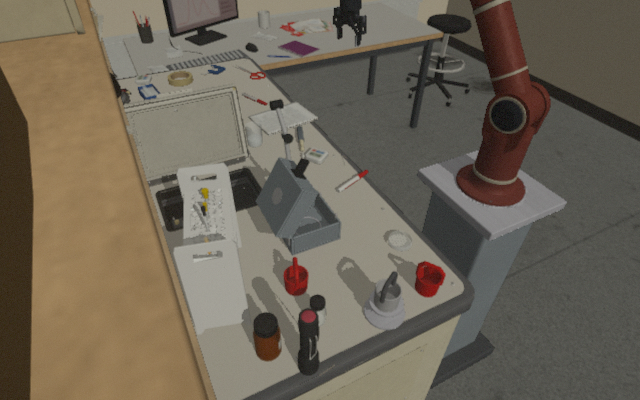

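View pics/side0.png

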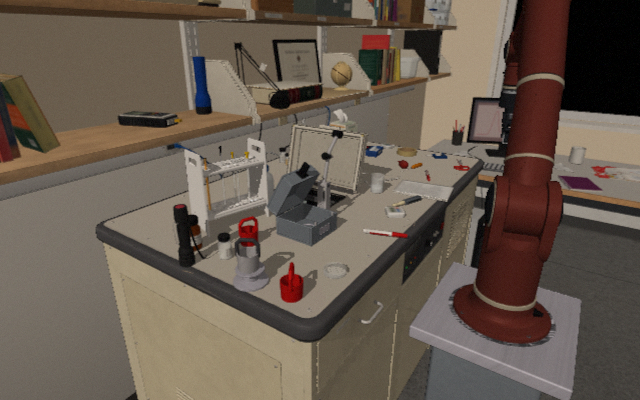

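The scene view shows the chamber at about (300,220), the steel pot on its stand at (387,295), red decoys at (296,278) and (430,278), and the clamp arm raised near (295,160). In the side view the pot is at (248,260) and the chamber at (303,215).

```bash
cat > h.py <<'E'
import numpy as np, cv2
def cloud(d):
    f=200/np.tan(np.radians(float(d["fov_y"]))/2); z=d["depth"].astype(float)
    v,u=np.mgrid[:400,:640]
    P=np.stack([(u-d["cx"])/f*z,(v-d["cy"])/f*z,z],-1)
    W=(P-d["t"])@d["R"]; W[z==0]=np.nan
    return W
def proj(d,X):
    f=200/np.tan(np.radians(float(d["fov_y"]))/2); c=d["R"]@np.asarray(X)+d["t"]
    return f*c[0]/c[2]+d["cx"],f*c[1]/c[2]+d["cy"]
E
python3 - <<'E'
from h import *
S=np.load("pics/scene0.npz");D=np.load("pics/side0.npz")
Ws,Wd=cloud(S),cloud(D)
for n,W,pts in [("scene",Ws,[(300,235),(320,230),(285,190),(300,168),(275,103),(288,139),(392,278),(387,290),(385,315),(398,240),(316,155),(317,300),(296,280),(430,285)]),("side",Wd,[(297,182),(305,220),(323,190),(331,155),(340,132),(248,245),(248,260),(250,282),(335,270),(395,212),(225,240)])]:
    for u,v in pts: print(n,u,v,np.round(W[v,u],3))
# top-down mosaic
lo=np.array([0.2,-0.75]);
ims=[]
for d,W in((S,Ws),(D,Wd)):
    im=np.zeros((400,400,3),np.uint8);zb=np.full((400,400),-1.)
    m=(W[...,2]>-.02)&(W[...,2]<.35)&(W[...,0]>0)&(W[...,0]<.8)&(W[...,1]>-.9)&(W[...,1]<-.1)
    p=W[m];c=d["img"][m][:,::-1];o=np.argsort(p[:,2])
    j=(p[o,0]*500).astype(int);i=((-.1-p[o,1])*500).astype(int)
    for a,b in((0,0),(1,0),(0,1),(1,1)): im[np.clip(i+a,0,399),np.clip(j+b,0,399)]=c[o]
    ims.append(im)
cv2.imwrite("pics/top.png",np.hstack(ims))
a=cv2.resize(S["img"][130:340,220:460,::-1],None,fx=2.5,fy=2.5,interpolation=cv2.INTER_CUBIC)
cv2.imwrite("pics/crop.png",a)
E
```

```text
scene 300 235 [ 0.631 -0.01   0.058]
scene 320 230 [ 0.579 -0.006  0.056]
scene 285 190 [ 0.644 -0.061  0.166]
scene 300 168 [ 0.6   -0.072  0.208]
scene 275 103 [ 0.588 -0.237  0.291]
scene 288 139 [ 0.587 -0.167  0.227]
scene 392 278 [0.543 0.234 0.121]
scene 387 290 [0.563 0.247 0.111]
scene 385 315 [0.564 0.258 0.04 ]
scene 398 240 [ 0.386  0.065 -0.002]
scene 316 155 [ 0.417 -0.344  0.019]
scene 317 300 [0.682 0.18  0.068]
scene 296 280 [0.698 0.113 0.065]
scene 430 285 [0.435 0.242 0.045]
side 297 182 [ 0.588 -0.037  0.178]
side 305 220 [ 0.629 -0.132  0.006]
side 323 190 [ 0.591 -0.182  0.106]
side 331 155 [ 0.572 -0.198  0.226]
side 340 132 [ 0.566 -0.241  0.293]
side 248 245 [0.665 0.104 0.008]
side 248 260 [0.523 0.249 0.078]
side 250 282 [0.526 0.245 0.012]
side 335 270 [0.388 0.067 0.003]
side 395 212 [ 0.397 -0.339  0.018]
side 225 240 [0.664 0.191 0.063]
```

View pics/top.png

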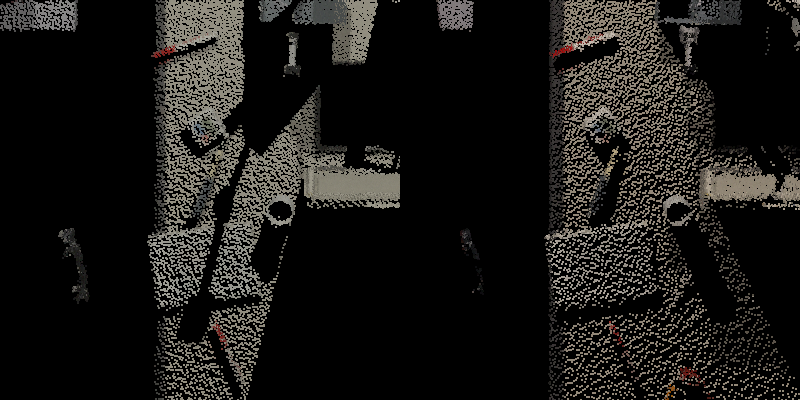

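View pics/crop.png

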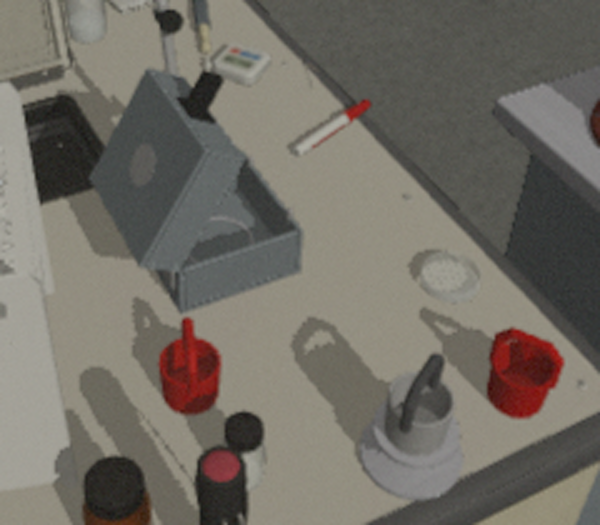

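```bash
cat > fit.py <<'E'
from h import *
from scipy.optimize import least_squares
S=np.load("pics/scene0.npz");D=np.load("pics/side0.npz")
for n,d in(("scene",S),("side",D)):
    W=cloud(d);I=d["img"].astype(int)
    print(n,"cam",np.round(-d["R"].T@d["t"],2), "bench z",np.nanmedian(W[(W[...,0]>.4)&(W[...,0]<.5)&(abs(W[...,1])<.05)&(abs(W[...,2])<.015)][:,2]))
    # chamber outer sides: fit rectangle SDF on wall points z .012-.05
    m=(W[...,2]>.012)&(W[...,2]<.05)&(W[...,0]>.46)&(W[...,0]<.70)&(W[...,1]>-.2)&(W[...,1]<.06)
    p=W[m][:,:2]
    def loc(q,p):
        c,s=np.cos(q[2]),np.sin(q[2]);e=p-q[:2];return e[:,0]*c+e[:,1]*s,-e[:,0]*s+e[:,1]*c
    def res(q):
        x,y=loc(q,p)
        # outer front or left faces, inner back or right
        a=np.stack([x+.068,y-.07,x-.062,y+.064,x+.062,y-.064],0)
        return a[np.argmin(abs(a),0),np.arange(len(p))]
    best=None
    for yaw in np.arange(-.6,.61,.1):
        for dx in(-.02,0,.02):
          r_=least_squares(res,[.6+dx,-.07,yaw],loss="soft_l1",f_scale=.002)
          if best is None or r_.cost<best.cost:best=r_
    print("chamber",len(p),best.x,np.median(abs(res(best.x))))
    # pot body: outer wall z .05-.082 ; circle r .028
    grey=(I.max(-1)-I.min(-1)<40)
    near=(abs(W[...,0]-.55)<.07)&(abs(W[...,1]-.245)<.07)&grey
    for nm,z0,z1,R in(("pot",.046,.082,.028),("stand",.004,.012,.045)):
        q=W[near&(W[...,2]>z0)&(W[...,2]<z1)][:,:2]
        f=least_squares(lambda c:np.hypot(*(q-c).T)-R,[.55,.245],loss="soft_l1",f_scale=.002)
        print(nm,len(q),f.x,np.median(abs(f.fun)))
    h=W[near&(W[...,2]>.092)&(W[...,2]<.135)]
    print("handle",len(h),h.mean(0),h[:,2].max())
    t=h[h[:,2]>.108][:,:2]; u,s,v=np.linalg.svd(t-t.mean(0)); print(" top",t.mean(0),v[0],np.arctan2(v[0][1],v[0][0]),s/np.sqrt(len(t)))
    # black parts
    b=(I.max(-1)<50)&(W[...,2]>.15)&(W[...,2]<.35)&(W[...,0]>.45)&(W[...,0]<.7)&(abs(W[...,1]+.15)<.15)
    k,lab,st,ce=cv2.connectedComponentsWithStats(b.astype(np.uint8))
    for i in range(1,k):
        if st[i,4]>15: P=W[lab==i];print("black",st[i],np.round(np.median(P,0),3),np.round(P.min(0),3),np.round(P.max(0),3))
E
python3 fit.py
```

```text
scene cam [0.92 0.62 0.77] bench z -0.0009878436263858514
chamber 815 [ 0.5919235  -0.07330863 -0.11302015] 0.0015336575522608281
pot 443 [0.54637467 0.23149095] 0.002441037220785633
stand 501 [0.5332456  0.22100909] 0.005162704945635498
handle 162 [0.55266397 0.23737489 0.11411047] 0.12476214581830959
 top [0.55114445 0.23628796] [0.88549464 0.4646496 ] 0.48323885649381765 [0.01482649 0.00280191]
black [270 100  13  10  93] [ 0.588 -0.236  0.288] [ 0.571 -0.25   0.275] [ 0.599 -0.229  0.295]
black [282 134  10   9  63] [ 0.588 -0.17   0.228] [ 0.577 -0.194  0.218] [ 0.595 -0.165  0.237]
black [291 159  17  20 172] [ 0.599 -0.07   0.206] [ 0.579 -0.1    0.185] [ 0.616 -0.058  0.23 ]
side cam [-0.07  0.84  0.57] bench z 0.0012149200365661145
chamber 1095 [ 0.58125865 -0.07649472 -0.0369385 ] 0.0011019111559563421
pot 400 [0.54049228 0.23097185] 0.0019380698924720396
stand 371 [0.54588559 0.22093833] 0.007154394604443615
handle 152 [0.53742712 0.23332144 0.1126708 ] 0.1255024553076535
 top [0.53698656 0.23292659] [-0.87428392 -0.4854149 ] -2.634754990938541 [0.0171964  0.00234331]
black [332 130  11   8  63] [ 0.572 -0.236  0.288] [ 0.56  -0.252  0.276] [ 0.592 -0.229  0.296]
black [322 153   9   7  47] [ 0.574 -0.171  0.227] [ 0.564 -0.192  0.218] [ 0.589 -0.165  0.238]
black [296 162  14  17 130] [ 0.59  -0.071  0.2  ] [ 0.572 -0.1    0.182] [ 0.615 -0.058  0.23 ]
black [301 175  17   8  31] [ 0.583 -0.121  0.173] [ 0.577 -0.142  0.15 ] [ 0.614 -0.049  0.18 ]
```

```bash
cat > fit2.py <<'E'
from h import *
from scipy.optimize import least_squares
S=np.load("pics/scene0.npz");D=np.load("pics/side0.npz")
fs=[(0,.068),(1,.07),(0,-.062),(1,-.064)]; fd=[(0,-.068),(1,.07),(0,.062),(1,-.064)]
ext=[.07,.072]
data=[]
for d,f in((S,fs),(D,fd)):
    W=cloud(d)
    m=(W[...,2]>.014)&(W[...,2]<.055)&(W[...,0]>.46)&(W[...,0]<.70)&(W[...,1]>-.15)&(W[...,1]<.06)
    data.append((W[m][:,:2],f))
def loc(q,p):
    c,s=np.cos(q[2]),np.sin(q[2]);e=p-q[:2];return e[:,0]*c+e[:,1]*s,-e[:,0]*s+e[:,1]*c
def res1(q,p,f):
    xy=loc(q,p); a=np.stack([xy[i]-v for i,v in f]); return a[np.argmin(abs(a),0),np.arange(len(p))]
def fit(ds):
    best=None
    fun=lambda q:np.concatenate([res1(q,*k) for k in ds])
    for yaw in np.arange(-.3,.31,.06):
        for dx in(-.02,0,.02):
          for dy in (-.09,-.06):
            r_=least_squares(fun,[.585+dx,dy,yaw],loss="cauchy",f_scale=.0015)
            if best is None or r_.cost<best.cost:best=r_
    return best
for ds in(data[:1],data[1:],data):
    b=fit(ds);print(b.x,b.cost,np.median(abs(b.fun)),len(b.fun))
q=b.x
for n,d in(("scene",S),("side",D)):
    im=d["img"][:,:,::-1].copy(); R=np.array([[np.cos(q[2]),-np.sin(q[2])],[np.sin(q[2]),np.cos(q[2])]])
    im=cv2.resize(im,None,fx=3,fy=3,interpolation=cv2.INTER_CUBIC)
    def line(P,col):
        pts=np.array([[ (c+.5)*3 for c in proj(d,x)] for x in P]); cv2.polylines(im,[np.round(pts).astype(int)],False,col,1)
    for z in(0,.06): 
        line([[*(q[:2]+R@[a*.068,b*.07]),z] for a,b in((1,1),(1,-1),(-1,-1),(-1,1),(1,1))],(0,255,255))
    P=[[*(q[:2]+R@[x,-.094+y]),.142] for x,y in((.017,0),(-.017,0))];line(P,(255,0,255))
    px,py,yaw=.543,.231,.495
    t=np.linspace(0,6.3,60)
    line([[px+.028*np.cos(a),py+.028*np.sin(a),.085] for a in t],(0,255,0))
    line([[px+.045*np.cos(a),py+.045*np.sin(a),0] for a in t],(0,255,0))
    c,s=np.cos(yaw),np.sin(yaw)
    line([[px+l*c,py+l*s,z] for l,z in((-.026,.085),(-.016,.118),(.016,.118),(.026,.085))],(0,255,0))
    u0,u1,v0,v1=(245,415,85,335) if n=="scene" else (220,350,125,295)
    cr=im[v0*3:v1*3,u0*3:u1*3]; cr=cr[:600]if n=="side" else cv2.resize(cr,None,fx=.78,fy=.78)
    cv2.imwrite(f"pics/ov_{n}.png",cr)
    globals()[n]=cr
H=585
cv2.imwrite("pics/ov.png",np.hstack([cv2.resize(x,(int(x.shape[1]*H/x.shape[0]),H)) for x in(scene,side)])[:, :800])
E
python3 fit2.py
```

```text
[ 0.58585325 -0.07572507 -0.02219957] 0.0006229141848374628 0.0007082889737425706 874
[ 0.58093309 -0.07681618 -0.02312005] 0.0010047795467828106 0.00101857459806598 1211
[ 0.58162354 -0.07616592 -0.0251654 ] 0.002302963797028353 0.0012788156235069709 2085
```

View pics/ov.png

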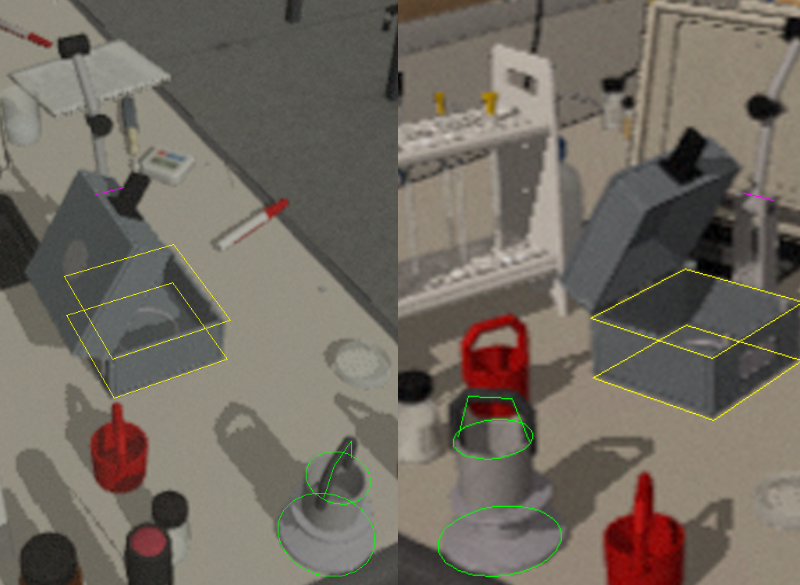

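The overlay agrees with both images. In the left half the chamber outline has corners near (65,275) and (230,320), with the pot rim at (338,475). Both fits match to a few mm. Next I move toward the work.

Request:
apply_moves:
  targets:
    - {"slide": [34,-21,-17],"twist": 0}
    - {"slide": [34,-21,-17],"twist": 0}
    - {"slide": [34,-21,-17],"twist": 0}
    - {"slide": [34,-21,-17],"twist": 0}
    - {"slide": [34,-21,-17],"twist": 0}
  jaw: 1

```text
clock: 0.72
tool_pos: [0.2894, -0.4912, 0.3164]
tool_rot: [-3.12, -0.357, 0.001]
force: [0.2, -0.2, 0.7]
gripper_width: 0.0853
grasp_force: 0.0
```

```bash
cat > seat.py <<'E'
from h import *
from scipy.optimize import least_squares
S=np.load("pics/scene0.npz");D=np.load("pics/side0.npz")
for n,d,q in(("scene",S,(.5859,-.0757)),("side",D,(.5809,-.0768))):
    W=cloud(d);t=-.0225
    e=W[...,:2]-q; x=e[...,0]*np.cos(t)+e[...,1]*np.sin(t); y=-e[...,0]*np.sin(t)+e[...,1]*np.cos(t)
    m=(abs(x)<.058)&(abs(y)<.060)&(W[...,2]<.02)
    print(n,m.sum(),"z",np.nanpercentile(W[m][:,2],[5,25,50,75,95]))
    I=d["img"].astype(float).mean(-1)
    gx,gy=((x[m]+.07)*1000/2).astype(int),((y[m]+.07)*1000/2).astype(int)
    A=np.zeros((70,70));N=np.zeros((70,70))
    np.add.at(A,(gx,gy),W[m][:,2]);np.add.at(N,(gx,gy),1)
    G=np.zeros((70,70));np.add.at(G,(gx,gy),I[m])
    N1=np.maximum(N,1);im=np.hstack([np.where(N>0,np.clip((A/N1)*1000*15,0,255),0),np.where(N>0,np.clip(G/N1*1.5,0,255),0)])
    globals()[n]=cv2.resize(im.astype(np.uint8),None,fx=4,fy=4,interpolation=0)
cv2.imwrite("pics/seat.png",np.vstack([scene,side])[:600])
E
python3 seat.py; python3 -c "
from station import r;o=r.get_obs();print({k:o[k] for k in('clock','tool_pos','tool_rot','qpos')})"
```

```text
scene 452 z [0.00281144 0.00409235 0.00511408 0.00623847 0.00845661]
side 83 z [0.00542153 0.00646059 0.0077072  0.00860601 0.01130968]
{'clock': 0.725, 'tool_pos': array([ 0.28942763, -0.49115593,  0.31637584]), 'tool_rot': array([-3.12015241e+00, -3.57120043e-01,  5.65621495e-04]), 'qpos': array([ 1.02220425,  0.41875109, -0.0339764 ,  1.52583804,  0.01465993,
        1.19837178, -0.35706475])}
```

View pics/seat.png

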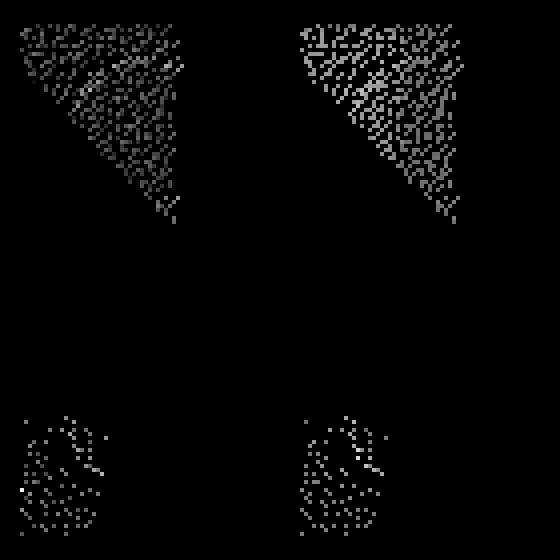

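The seat map shows ring arcs at about (100,75) in the upper-left plot. The seat centre is therefore within a few mm of the chamber centre, so a slanted approach is needed. Next I check whether the move tool can slant the hand, using a small turn in free space.

Request:
apply_moves:
  targets:
    - {"slide": [34,-21,-17],"twist": [0,0.02,0]}
    - {"slide": [34,-21,-17],"twist": [0,0.02,0]}
    - {"slide": [34,-21,-17],"twist": [0,0.02,0]}
    - {"slide": [34,-21,-17],"twist": [0,0.02,0]}
    - {"slide": [34,-21,-17],"twist": [0,0.02,0]}

```text
$.targets[0].twist: bad value
```

The tool refuses tilts, so the hand stays vertical and only slides and twists are available. A vertical plan may still work if I grip the handle near its front leg. First I measure the lid angle exactly, then the clearances.

```bash
cat > lid.py <<'E'
from h import *
from station import optics
import sys
for n in("scene","side"):
    d=np.load(f"pics/{n}0.npz");W=cloud(d);c=np.array([.5859,-.0757] if n=="scene" else [.5809,-.0768]);t=-.0225
    e=W[...,:2]-c;x=e[...,0]*np.cos(t)+e[...,1]*np.sin(t);y=-e[...,0]*np.sin(t)+e[...,1]*np.cos(t);z=W[...,2]
    m=(abs(x)<.15)&(abs(y)<.085)&(z>.075)&(z<.26)
    P=np.stack([x,y,z],-1)[m]
    rng=np.random.default_rng(0)
    for k in range(3):
        best=None
        for _ in range(600):
            a=P[rng.choice(len(P),3,False)];nn=np.cross(a[1]-a[0],a[2]-a[0]);l=np.linalg.norm(nn)
            if l<1e-5:continue
            nn/=l;inl=abs((P-a[0])@nn)<.0025
            if best is None or inl.sum()>best.sum():best=inl
        Q=P[best];c0=Q.mean(0);nn=np.linalg.svd(Q-c0)[2][2]
        print(n,best.sum(),"n",np.round(nn,3),"c",np.round(c0,3),"ang",np.arctan2(abs(nn[0]),abs(nn[2])),"zmax",Q[:,2].max(),"off from hinge",(c0-[.068,0,.06])@nn, "yext",Q[:,1].min(),Q[:,1].max())
        P=P[~best]
E
python3 lid.py
```

```text
scene 1882 n [0.86  0.003 0.511] c [0.071 0.006 0.144] ang 1.0343829923154915 zmax 0.20051568346127893 off from hinge 0.045482790248497086 yext -0.07088278849518669 0.0731784503185723
scene 715 n [ 0.005 -1.    -0.   ] c [0.05  0.07  0.134] ang 1.4844185178221037 zmax 0.1981661562532277 off from hinge -0.07014429696812996 yext 0.0676610557208438 0.07259842868981309
scene 324 n [-0.518 -0.002  0.856] c [0.019 0.007 0.189] ang 0.543973593658305 zmax 0.1986404852007133 off from hinge 0.1352640466963003 yext -0.07025093939642882 0.06755049084412056
side 416 n [-0.011 -1.    -0.001] c [0.051 0.07  0.134] ang 1.4713986711931852 zmax 0.2008084372353045 off from hinge -0.0699950768375594 yext 0.06724839812380547 0.0728597593272179
side 276 n [-0.51  -0.003  0.86 ] c [0.016 0.009 0.188] ang 0.535763351939905 zmax 0.20182669593357816 off from hinge 0.1368094884362361 yext -0.06954247015228956 0.06776834790111116
side 193 n [-0.101  0.991 -0.092] c [ 0.052 -0.064  0.119] ang 0.8316964531017602 zmax 0.1956748971283147 off from hinge -0.06681072141963196 yext -0.07760339281814645 -0.05803205818533573
```

```bash
cat > plan.py <<'E'
import sys,json,numpy as np
from station import r
from scipy.spatial.transform import Rotation as Ro
def cur():
    o=r.get_obs();R=Ro.from_rotvec(o["tool_rot"]).as_matrix();return o["tool_pos"].copy(),np.arctan2(R[1,0],R[0,0]),R,o
def plan(wps,start=None):
    """wps: (x,y,z,yaw,rows); prints calls of 5 rows"""
    p,psi,R,o=cur()
    if start is not None:p,psi=np.array(start[:3]),start[3]
    print("clock",round(o["clock"],2),"pos",np.round(p,4),"yaw",round(psi,4),"F",np.round(o["force"],1),"w",round(o["gripper_width"],4),"tilt",np.round(R[:2,2],4))
    rows=[]
    for x,y,z,w,n in wps:
        v=(np.array([x,y,z])-p)/n;dw=(psi-w)/n
        for k in range(n):
            c,s=np.cos(psi),np.sin(psi)
            sl=np.round(np.array([c*v[0]+s*v[1],s*v[0]-c*v[1],-v[2]])*1000,1)
            tw=round(dw,3);rows.append({"slide":sl.tolist(),"twist":tw})
            p=p+np.array([c*sl[0]+s*sl[1],s*sl[0]-c*sl[1],-sl[2]])/1000;psi-=tw
    while len(rows)%5:rows.append({"slide":[0,0,0],"twist":0})
    for i in range(0,len(rows),5):print(json.dumps(rows[i:i+5]))
    print("end",np.round(p,4),round(psi,4))
E
python3 -c "
from plan import *
plan([(.40,-.31,.40,.3,5),(.42,.06,.40,.4,8),(.50,.19,.30,.495,4),(.50,.19,.30,.495,3)])"
```

```text
clock 0.72 pos [ 0.2894 -0.4912  0.3164] yaw 0.2279 F [ 0.2 -0.2  0.7] w 0.0853 tilt [-0.0005  0.001 ]
[{"slide": [29.7, -30.3, -16.7], "twist": -0.014}, {"slide": [30.2, -29.9, -16.7], "twist": -0.014}, {"slide": [30.6, -29.5, -16.7], "twist": -0.014}, {"slide": [31.0, -29.0, -16.7], "twist": -0.014}, {"slide": [31.4, -28.6, -16.7], "twist": -0.014}]
[{"slide": [16.0, -43.5, -0.0], "twist": -0.013}, {"slide": [16.5, -43.3, -0.0], "twist": -0.013}, {"slide": [17.1, -43.0, -0.0], "twist": -0.013}, {"slide": [17.6, -42.8, -0.0], "twist": -0.013}, {"slide": [18.2, -42.6, -0.0], "twist": -0.013}]
[{"slide": [18.7, -42.3, -0.0], "twist": -0.013}, {"slide": [19.3, -42.1, -0.0], "twist": -0.013}, {"slide": [19.8, -41.8, -0.0], "twist": -0.013}, {"slide": [31.1, -22.1, 25.0], "twist": -0.023}, {"slide": [31.6, -21.4, 25.0], "twist": -0.023}]
[{"slide": [32.1, -20.6, 25.0], "twist": -0.023}, {"slide": [32.6, -19.9, 25.0], "twist": -0.023}, {"slide": [0.0, -0.0, -0.0], "twist": -0.0}, {"slide": [0.0, -0.0, -0.0], "twist": -0.0}, {"slide": [0.0, -0.0, -0.0], "twist": -0.0}]
end [0.5    0.19   0.2999] 0.4939
```

Request:
apply_moves:
  targets:
    - {"slide": [29.7,-30.3,-16.7],"twist": -0.014}
    - {"slide": [30.2,-29.9,-16.7],"twist": -0.014}
    - {"slide": [30.6,-29.5,-16.7],"twist": -0.014}
    - {"slide": [31.0,-29.0,-16.7],"twist": -0.014}
    - {"slide": [31.4,-28.6,-16.7],"twist": -0.014}

```text
clock: 1.35
tool_pos: [0.3997, -0.3098, 0.3999]
tool_rot: [-3.106, -0.467, 0.001]
force: [0.7, 0.0, 0.1]
gripper_width: 0.0852
grasp_force: 0.0
```

Request:
apply_moves:
  targets:
    - {"slide": [16.0,-43.5,0],"twist": -0.013}
    - {"slide": [16.5,-43.3,0],"twist": -0.013}
    - {"slide": [17.1,-43.0,0],"twist": -0.013}
    - {"slide": [17.6,-42.8,0],"twist": -0.013}
    - {"slide": [18.2,-42.6,0],"twist": -0.013}

```text
clock: 1.98
tool_pos: [0.4114, -0.0785, 0.3995]
tool_rot: [-3.09, -0.567, 0.001]
force: [0.6, 0.5, -1.6]
gripper_width: 0.0855
grasp_force: 0.0
```

```bash
python3 -c "
from station import optics
import numpy as np,cv2
d=optics.read_camera('wrist');np.savez('pics/w1.npz',**d);cv2.imwrite('pics/w1.png',d['img'][:,:,::-1])
print(d['fov_y'],-d['R'].T@d['t'],d['R'][2])
from plan import cur;print(cur()[:2])"
```

```text
71.45082120786346 [ 0.48663217 -0.04940093  0.54295527] [-0.29232708 -0.10990955 -0.94998146]
(array([ 0.41165395, -0.07060368,  0.39991329]), np.float64(0.3753096221741166))
```

View pics/w1.png

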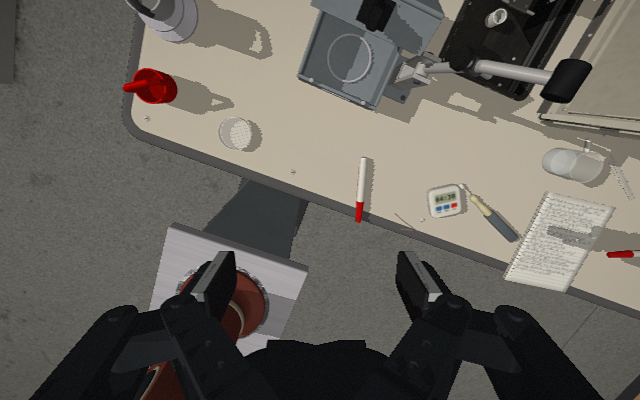

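The wrist view shows the seat ring at about (350,58), the chamber front corners at (300,75) and (378,108), the pins on its front rim, and the clamp knob at (567,80).

```bash
cat > wfit.py <<'E'
from h import *
from scipy.optimize import least_squares
d=np.load("pics/w1.npz");W=cloud(d)
box=(W[...,0]>.47)&(W[...,0]<.68)&(W[...,1]>-.17)&(W[...,1]<.02)
b=W[(W[...,0]>.4)&(W[...,0]<.48)&(W[...,1]>-.05)&(W[...,1]<.1)&(abs(W[...,2])<.02)]
print("bench",np.median(b[:,2]))
m=box&(W[...,2]>.055)&(W[...,2]<.066);p=W[m][:,:2];print(len(p),p.min(0),p.max(0))
def loc(q,p):
    c,s=np.cos(q[2]),np.sin(q[2]);e=p-q[:2];return e[:,0]*c+e[:,1]*s,-e[:,0]*s+e[:,1]*c
def rim(q):
    x,y=loc(q,p); a=np.stack([x+.065,y-.067,y+.067]); a=np.sign(a)*np.maximum(abs(a)-.003,0)+.02*a
    return a[np.argmin(abs(a),0),np.arange(len(p))]
best=min((least_squares(rim,[x0,-.0762,yw],loss="cauchy",f_scale=.001) for x0 in(.575,.585,.595) for yw in(-.08,-.02,.04)),key=lambda r:r.cost)
print("chamber rim",best.x,best.cost)
x,y=loc(best.x,p);print("front rim x range",np.percentile(x[abs(y)<.05],[2,50,98]),"y left",np.percentile(y[(y>.05)&(x>-.05)],[2,50,98]),"right",np.percentile(y[(y<-.05)&(x>-.05)],[2,50,98]))
# ring by height
f=box&(W[...,2]<.02)&(W[...,2]>0);P=W[f];x,y=loc(best.x,P[:,:2]);inn=(abs(x)<.058)&(abs(y)<.06)
P=P[inn];xy=np.stack([x[inn],y[inn]],1);print("floor",np.percentile(P[:,2],[10,50,90]))
z=P[:,2]-np.median(P[:,2]);
def score(c):
    rr=np.hypot(*(xy-c).T);a=(rr>.0355)&(rr<.0385);o=((rr<.033)|(rr>.041));return z[a].mean()-z[o].mean() if a.sum()>30 else -1
g=[(score((a,b)),a,b) for a in np.arange(-.02,.021,.001) for b in np.arange(-.02,.021,.001)]
g.sort(reverse=True);print(g[:5])
# pot via rim/handle? bar not in view; knob
E
python3 wfit.py
python3 -c "
from plan import *
plan([(.42,.06,.36,.43,4),(.475,.19,.30,.495,4),(.475,.19,.30,.495,2)])"
```

```text
bench 0.0009514781718804158
903 [ 0.51640828 -0.16918626] [ 0.61743712 -0.00232017]
chamber rim [ 0.58556919 -0.07306683 -0.02138765] 0.00010929396694969748
front rim x range [-0.06797014 -0.06523986 -0.06207135] y left [0.06394024 0.06662331 0.0698869 ] right [-0.08889103 -0.06677795 -0.06383438]
floor [0.00561638 0.00691947 0.00874342]
[(np.float64(0.003932392918884711), np.float64(-0.003999999999999986), np.float64(1.734723475976807e-17)), (np.float64(0.0038395647232775986), np.float64(-0.0029999999999999853), np.float64(1.734723475976807e-17)), (np.float64(0.003644676715346182), np.float64(-0.003999999999999986), np.float64(0.0010000000000000182)), (np.float64(0.0035365011610642033), np.float64(-0.003999999999999986), np.float64(-0.0009999999999999835)), (np.float64(0.003535885625237036), np.float64(-0.0029999999999999853), np.float64(0.0010000000000000182))]
clock 2.02 pos [ 0.4117 -0.0706  0.3999] yaw 0.3753 F [-0.3  4.   0.6] w 0.0852 tilt [0.0001 0.0054]
[{"slide": [13.9, -29.6, 10.0], "twist": -0.014}, {"slide": [14.3, -29.4, 10.0], "twist": -0.014}, {"slide": [14.7, -29.2, 10.0], "twist": -0.014}, {"slide": [15.1, -29.0, 10.0], "twist": -0.014}, {"slide": [26.1, -23.8, 15.0], "twist": -0.016}]
[{"slide": [26.5, -23.4, 15.0], "twist": -0.016}, {"slide": [26.9, -22.9, 15.0], "twist": -0.016}, {"slide": [27.2, -22.5, 15.0], "twist": -0.016}, {"slide": [-0.0, 0.0, -0.0], "twist": 0.0}, {"slide": [-0.0, 0.0, -0.0], "twist": 0.0}]
end [0.475  0.19   0.2999] 0.4953
```

Request:
apply_moves:
  targets:
    - {"slide": [13.9,-29.6,10.0],"twist": -0.014}
    - {"slide": [14.3,-29.4,10.0],"twist": -0.014}
    - {"slide": [14.7,-29.2,10.0],"twist": -0.014}
    - {"slide": [15.1,-29.0,10.0],"twist": -0.014}
    - {"slide": [26.1,-23.8,15.0],"twist": -0.016}

```text
clock: 2.65
tool_pos: [0.4356, 0.0834, 0.3447]
tool_rot: [3.067, 0.678, 0.001]
force: [0.5, -0.7, -0.1]
gripper_width: 0.0855
grasp_force: 0.0
```

Request:
apply_moves:
  targets:
    - {"slide": [26.5,-23.4,15.0],"twist": -0.016}
    - {"slide": [26.9,-22.9,15.0],"twist": -0.016}
    - {"slide": [27.2,-22.5,15.0],"twist": -0.016}
    - {"slide": [0,0,0],"twist": 0}
    - {"slide": [0,0,0],"twist": 0}

```text
clock: 3.28
tool_pos: [0.4784, 0.1788, 0.2996]
tool_rot: [3.05, 0.75, -0.002]
force: [-0.5, -0.2, -0.6]
gripper_width: 0.0855
grasp_force: 0.0
```

```bash
cat > pot.py <<'E'
from h import *
from station import optics
from scipy.optimize import least_squares
from plan import cur
d=optics.read_camera('wrist');np.savez('pics/w2.npz',**d);W=cloud(d);I=d["img"].astype(int)
near=(abs(W[...,0]-.545)<.06)&(abs(W[...,1]-.231)<.06)&(I.max(-1)-I.min(-1)<40)
print("n",near.sum())
m=near&(W[...,2]>.080)&(W[...,2]<.0875);q=W[m][:,:2]
f=least_squares(lambda c:np.hypot(*(q-c).T)-.027,[.544,.231],loss="soft_l1",f_scale=.001);print("rim",len(q),f.x,np.median(abs(f.fun)))
m=near&(W[...,2]>.03)&(W[...,2]<.046);q2=W[m][:,:2];print("standtop",len(q2),np.median(W[m][:,2]))
e=near&(W[...,2]>.036)&(W[...,2]<.044);pts=W[e][:,:2]
h=W[near&(W[...,2]>.112)&(W[...,2]<.13)];t=h[:,:2];v=np.linalg.svd(t-t.mean(0))[2][0];u=(t-t.mean(0))@v
print("bar",len(t),t.mean(0),"mid",t.mean(0)+v*(u.min()+u.max())/2,"yaw",np.arctan(v[1]/v[0]),"len",np.ptp(u),"zmax",np.percentile(h[:,2],95))
print(cur()[:2])
cv2.imwrite('pics/w2.png',d['img'][:,:,::-1])
E
python3 pot.py
```

```text
n 13512
rim 340 [0.5443647 0.2339348] 0.0009858781299007299
standtop 1180 0.04267028999210069
bar 464 [0.54523339 0.23426318] mid [0.54540765 0.23436142] yaw 0.5133654473463916 len 0.05744383323592631 zmax 0.1243965271235519
(array([0.4785208 , 0.17847633, 0.3000177 ]), np.float64(0.4811731112799117))
```

```bash
python3 -c "
from plan import *
plan([(.5232,.2217,.17,.513,5),(.5232,.2217,.090,.513,4),(.5232,.2217,.090,.513,1)])"
```

```text
clock 3.33 pos [0.4785 0.1785 0.3   ] yaw 0.4812 F [0.1 0.  0.9] w 0.0853 tilt [ 0.0001 -0.001 ]
[{"slide": [11.9, -3.5, 26.0], "twist": -0.006}, {"slide": [11.9, -3.5, 26.0], "twist": -0.006}, {"slide": [12.0, -3.4, 26.0], "twist": -0.006}, {"slide": [12.0, -3.3, 26.0], "twist": -0.006}, {"slide": [12.0, -3.2, 26.0], "twist": -0.006}]
[{"slide": [0.0, -0.0, 20.0], "twist": -0.0}, {"slide": [0.0, -0.0, 20.0], "twist": -0.0}, {"slide": [0.0, -0.0, 20.0], "twist": -0.0}, {"slide": [0.0, -0.0, 20.0], "twist": -0.0}, {"slide": [0.0, -0.0, 0.0], "twist": -0.002}]
end [0.5232 0.2217 0.09  ] 0.5132
```

Request:
apply_moves:
  targets:
    - {"slide": [11.9,-3.5,26.0],"twist": -0.006}
    - {"slide": [11.9,-3.5,26.0],"twist": -0.006}
    - {"slide": [12.0,-3.4,26.0],"twist": -0.006}
    - {"slide": [12.0,-3.3,26.0],"twist": -0.006}
    - {"slide": [12.0,-3.2,26.0],"twist": -0.008}

```text
clock: 3.95
tool_pos: [0.524, 0.2216, 0.1699]
tool_rot: [3.038, 0.796, 0.002]
force: [0.3, -0.0, 0.2]
gripper_width: 0.0856
grasp_force: 0.0
```

Request:
apply_moves:
  targets:
    - {"slide": [0,0,20],"twist": 0}
    - {"slide": [0,0,20],"twist": 0}
    - {"slide": [0,0,20],"twist": 0}
    - {"slide": [0,0,20],"twist": 0}
    - {"slide": [0,0,0],"twist": 0}

```text
clock: 4.58
tool_pos: [0.5227, 0.221, 0.0893]
tool_rot: [3.037, 0.796, -0.004]
force: [-0.5, 0.2, 0.0]
gripper_width: 0.0853
grasp_force: 0.0
```

Request:
apply_moves:
  targets:
    - {"slide": [0,0,0],"twist": 0}
    - {"slide": [0,0,0],"twist": 0}
    - {"slide": [0,0,0],"twist": 0}
    - {"slide": [0,0,0],"twist": 0}
    - {"slide": [0,0,0],"twist": 0}
  jaw: 0
  grip_force: 45

```text
clock: 5.2
tool_pos: [0.5234, 0.2229, 0.0902]
tool_rot: [3.038, 0.799, 0.001]
force: [-0.3, -1.4, 1.7]
gripper_width: 0.0091
grasp_force: 43.8
```

Request:
apply_moves:
  targets:
    - {"slide": [0,0,0],"twist": 0}
    - {"slide": [0,0,0],"twist": 0}
    - {"slide": [0,0,0],"twist": 0}
    - {"slide": [0,0,0],"twist": 0}
    - {"slide": [0,0,0],"twist": 0}

```text
clock: 5.82
tool_pos: [0.5233, 0.2229, 0.0902]
tool_rot: [3.038, 0.799, 0.001]
force: [-0.5, -1.5, 6.3]
gripper_width: 0.0085
grasp_force: 44.2
```

```bash
python3 -c "
from plan import *
plan([(.5232,.2217,.22,.513,5)])"
```

```text
clock 5.83 pos [0.5233 0.2229 0.0902] yaw 0.5145 F [-0.5 -1.5  6.3] w 0.0085 tilt [ 0.0005 -0.0002]
[{"slide": [-0.1, 0.2, -26.0], "twist": 0.0}, {"slide": [-0.1, 0.2, -26.0], "twist": 0.0}, {"slide": [-0.1, 0.2, -26.0], "twist": 0.0}, {"slide": [-0.1, 0.2, -26.0], "twist": 0.0}, {"slide": [-0.1, 0.2, -26.0], "twist": 0.0}]
end [0.5234 0.2217 0.2202] 0.5145
```

Request:
apply_moves:
  targets:
    - {"slide": [0,0,-8],"twist": 0}
    - {"slide": [0,0,-20],"twist": 0}
    - {"slide": [0,0,-30],"twist": 0}
    - {"slide": [0,0,-40],"twist": 0}
    - {"slide": [0,0,-20],"twist": 0}

```text
clock: 6.45
tool_pos: [0.5231, 0.2241, 0.2096]
tool_rot: [-3.036, -0.801, -0.003]
force: [-0.6, -0.2, -1.3]
gripper_width: 0.0083
grasp_force: 43.8
```

```bash
python3 - <<'E'
from h import *
from station import optics
from plan import plan
s=optics.read_camera('side');w=optics.read_camera('wrist')
np.savez('pics/w3.npz',**w)
a=s["img"][100:330,150:400,::-1];a=cv2.resize(a,(435,400))
cv2.imwrite('pics/lift.png',np.hstack([a,w["img"][:,100:465,::-1]]))
plan([(.5234,.2229,.2082,.5145,1)])
E
```

```text
clock 6.55 pos [0.5238 0.2244 0.2099] yaw 0.5156 F [-0.2  0.5 -2.6] w 0.0084 tilt [0.0038 0.0028]
[{"slide": [-1.0, 1.1, 1.7], "twist": 0.001}, {"slide": [0, 0, 0], "twist": 0}, {"slide": [0, 0, 0], "twist": 0}, {"slide": [0, 0, 0], "twist": 0}, {"slide": [0, 0, 0], "twist": 0}]
end [0.5234 0.2229 0.2082] 0.5146
```

View pics/lift.png

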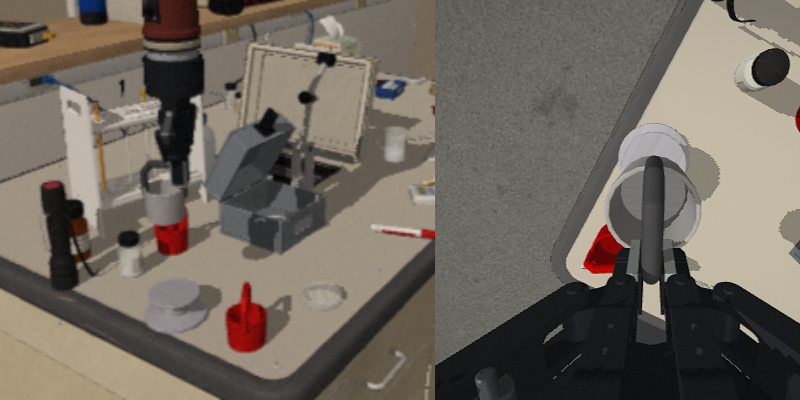

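The pot is lifted (side view about (165,205), stand empty at (175,300)) and the bar is held in the pads at about (653,260) in the wrist view. I measure how it sits in the hand.

```bash
cat > held.py <<'E'
from h import *
from scipy.optimize import least_squares
from station import optics
from plan import cur
import sys
d=optics.read_camera('wrist');W=cloud(d);I=d["img"].astype(int)
p,psi,R,o=cur();c,s=np.cos(psi),np.sin(psi)
e=W-p;X=e[...,0]*c+e[...,1]*s;Y=-e[...,0]*s+e[...,1]*c;Z=e[...,2]
L=np.stack([X,Y,Z],-1)
m=(X>-.02)&(X<.08)&(abs(Y)<.045)&(Z>-.02)&(Z<.01)&(I.max(-1)-I.min(-1)<30)&(I.max(-1)>90)
q=L[m]
# rim = top: fit circle r .027 with points in outer ring
f=least_squares(lambda k:np.hypot(q[:,0]-k[0],q[:,1]-k[1])-.0275,[.026,0],loss="soft_l1",f_scale=.001)
rr=np.hypot(q[:,0]-f.x[0],q[:,1]-f.x[1]);k=(abs(rr-.027)<.002)
A=np.c_[q[k][:,:2]-f.x,np.ones(k.sum())]
pl=least_squares(lambda a:A@a-q[k][:,2],[0,0,-.005],loss="soft_l1",f_scale=.001).x
print("pot centre in tool-x/left",f.x,len(q),k.sum(),"rim plane slope x,y,z0",pl,"resid",np.median(abs(f.fun)))
b=(X>-.0)&(X<.07)&(abs(Y)<.02)&(Z>.015)&(Z<.05);t=L[b]
if len(t)>20:
    v=np.linalg.svd(t[:,:2]-t[:,:2].mean(0))[2][0];print("bar",len(t),t.mean(0),"yaw rel",np.arctan(v[1]/v[0]),"zmax",np.percentile(t[:,2],97))
print(p,psi,R[:2,2])
E
python3 held.py; python3 - <<'E'
exec(open('held.py').read().split("f=least")[0].replace("import sys",""))
h,_=np.histogram(q[:,2],np.arange(-.02,.0101,.003));print(h)
E
```

```text
pot centre in tool-x/left [0.02527212 0.00142984] 1670 1342 rim plane slope x,y,z0 [ 0.06883816  0.01188309 -0.0039605 ] resid 0.0016344314800112655
bar 4724 [0.02246315 0.00049791 0.03370733] yaw rel -0.025867055302780474 zmax 0.04912306146065355
[0.52289203 0.22358218 0.20815048] 0.5155230110095335 [0.00072489 0.00097467]
[  99   88  103  102  109 1047   45    0   14   42]
```

```bash
python3 -c "
from plan import *
plan([(.47,.15,.20,.35,4),(.425,.0,.18,.05,5),(.425,-.073,.13,-.0215,4),(.425,-.073,.13,-.0215,2)])"
```

```text
clock 6.65 pos [0.5223 0.2229 0.207 ] yaw 0.5154 F [ 0.4  0.  -2.7] w 0.009 tilt [-0.0016 -0.0005]
[{"slide": [-20.4, 9.4, 1.8], "twist": 0.041}, {"slide": [-20.0, 10.2, 1.8], "twist": 0.041}, {"slide": [-19.5, 11.1, 1.8], "twist": 0.041}, {"slide": [-19.1, 11.8, 1.8], "twist": 0.041}, {"slide": [-18.8, 25.1, 4.0], "twist": 0.06}]
[{"slide": [-17.2, 26.2, 4.0], "twist": 0.06}, {"slide": [-15.6, 27.1, 4.0], "twist": 0.06}, {"slide": [-14.0, 28.0, 4.0], "twist": 0.06}, {"slide": [-12.3, 28.8, 4.0], "twist": 0.06}, {"slide": [-0.9, 18.2, 12.5], "twist": 0.018}]
[{"slide": [-0.6, 18.2, 12.5], "twist": 0.018}, {"slide": [-0.3, 18.3, 12.5], "twist": 0.018}, {"slide": [0.1, 18.3, 12.5], "twist": 0.018}, {"slide": [0.0, -0.0, -0.1], "twist": 0.0}, {"slide": [0.0, -0.0, -0.1], "twist": 0.0}]
end [ 0.425 -0.073  0.13 ] -0.0206
```

Request:
apply_moves:
  targets:
    - {"slide": [-20.4,9.4,1.8],"twist": 0.041}
    - {"slide": [-20.0,10.2,1.8],"twist": 0.041}
    - {"slide": [-19.5,11.1,1.8],"twist": 0.041}
    - {"slide": [-19.1,11.8,1.8],"twist": 0.041}
    - {"slide": [-18.8,25.1,4.0],"twist": 0.06}

```text
clock: 7.28
tool_pos: [0.4598, 0.1203, 0.1951]
tool_rot: [-3.107, -0.456, 0.005]
force: [0.6, -0.3, -2.1]
gripper_width: 0.0086
grasp_force: 43.8
```

Request:
apply_moves:
  targets:
    - {"slide": [-17.2,26.2,4.0],"twist": 0.06}
    - {"slide": [-15.6,27.1,4.0],"twist": 0.06}
    - {"slide": [-14.0,28.0,4.0],"twist": 0.06}
    - {"slide": [-12.3,28.8,4.0],"twist": 0.06}
    - {"slide": [-0.9,18.2,12.5],"twist": 0.018}

```text
clock: 7.9
tool_pos: [0.4244, -0.0194, 0.1669]
tool_rot: [3.141, 0.049, -0.003]
force: [0.0, 0.8, -1.7]
gripper_width: 0.0089
grasp_force: 43.9
```

Request:
apply_moves:
  targets:
    - {"slide": [-0.6,18.2,12.5],"twist": 0.018}
    - {"slide": [-0.3,18.3,12.5],"twist": 0.018}
    - {"slide": [0.1,18.3,12.5],"twist": 0.018}
    - {"slide": [0,0,0],"twist": 0}
    - {"slide": [0,0,0],"twist": 0}

```text
clock: 8.52
tool_pos: [0.4259, -0.0722, 0.1307]
tool_rot: [-3.141, 0.032, -0.001]
force: [0.2, -0.2, -0.7]
gripper_width: 0.0089
grasp_force: 43.9
```

```bash
cat > wfit3.py <<'E'
from station import optics
import numpy as np
d=optics.read_camera('wrist');np.savez('pics/w1.npz',**d)
exec(open('wfit.py').read())
import cv2;cv2.imwrite('pics/w4.png',d['img'][:,:,::-1])
E
python3 wfit3.py; python3 held.py; python3 -c "
from plan import *
plan([])"
```

```text
bench 0.000957468513516431
3449 [ 0.51659223 -0.16991524] [ 0.57502361 -0.00246227]
chamber rim [ 0.58566294 -0.07378839 -0.0250491 ] 0.0005391448896035493
front rim x range [-0.06779609 -0.06509811 -0.06222127] y left [0.0638182  0.06593575 0.06965691] right [-0.09514812 -0.06672949 -0.06363472]
floor [0.00590641 0.00692021 0.00825994]
[(np.float64(0.003836923228713319), np.float64(-0.0029999999999999853), np.float64(1.734723475976807e-17)), (np.float64(0.0037751591168023947), np.float64(-0.0029999999999999853), np.float64(0.0010000000000000182)), (np.float64(0.003680326269520712), np.float64(-0.003999999999999986), np.float64(1.734723475976807e-17)), (np.float64(0.003571113265087553), np.float64(-0.003999999999999986), np.float64(0.0010000000000000182)), (np.float64(0.003516927638267046), np.float64(-0.0019999999999999844), np.float64(1.734723475976807e-17))]
pot centre in tool-x/left [0.02235655 0.00051209] 1186 972 rim plane slope x,y,z0 [-0.00469122 -0.00846631 -0.0043423 ] resid 0.0013235044317455105
bar 4769 [0.02103644 0.00042399 0.03280553] yaw rel -0.028057165276395846 zmax 0.04843545518445468
[ 0.42608141 -0.07191057  0.13105944] -0.019438343276988655 [0.00123051 0.00049994]
clock 8.62 pos [ 0.4261 -0.0719  0.1311] yaw -0.0194 F [ 0.7  0.1 -1.6] w 0.0087 tilt [0.0012 0.0005]
end [ 0.4261 -0.0719  0.1311] -0.0194
```

```bash
python3 -c "
from plan import *
plan([(.5332,-.0735,.131,-.0245,6),(.5332,-.0735,.131,-.0245,1),(.5332,-.0735,.064,-.0245,6),(.5332,-.0735,.064,-.0245,2)])"
```

```text
clock 8.62 pos [ 0.4261 -0.0719  0.1311] yaw -0.0194 F [ 0.7  0.1 -1.6] w 0.0087 tilt [0.0012 0.0005]
[{"slide": [17.9, -0.1, 0.0], "twist": 0.001}, {"slide": [17.9, -0.1, 0.0], "twist": 0.001}, {"slide": [17.9, -0.1, 0.0], "twist": 0.001}, {"slide": [17.9, -0.1, 0.0], "twist": 0.001}, {"slide": [17.9, -0.2, 0.0], "twist": 0.001}]
[{"slide": [17.9, -0.2, 0.0], "twist": 0.001}, {"slide": [-0.3, 0.0, 0.1], "twist": -0.001}, {"slide": [0.0, 0.0, 11.2], "twist": 0.0}, {"slide": [0.0, 0.0, 11.2], "twist": 0.0}, {"slide": [0.0, 0.0, 11.2], "twist": 0.0}]
[{"slide": [0.0, 0.0, 11.2], "twist": 0.0}, {"slide": [0.0, 0.0, 11.2], "twist": 0.0}, {"slide": [0.0, 0.0, 11.2], "twist": 0.0}, {"slide": [0.0, 0.0, -0.1], "twist": 0.0}, {"slide": [0.0, 0.0, -0.1], "twist": 0.0}]
end [ 0.5332 -0.0735  0.064 ] -0.0244
```

View pics/w4.png

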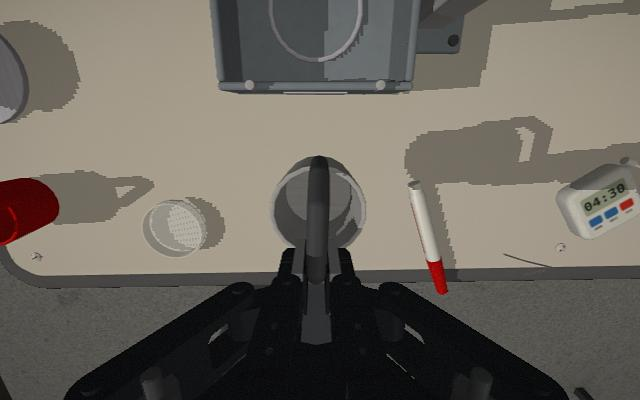

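The view shows the pot level at (318,200), the pins at (250,86) and (380,86), and the ring centred near (318,15). I check whether anything solid (such as a camera body) protrudes ahead of the hand.

```bash
python3 - <<'E'
from h import *
from station import optics
from plan import cur
for n in("side","scene"):
    d=optics.read_camera(n);W=cloud(d);p,psi,R,o=cur();c,s=np.cos(psi),np.sin(psi)
    e=W-p;X=e[...,0]*c+e[...,1]*s;Y=-e[...,0]*s+e[...,1]*c;Z=e[...,2]
    for z in np.arange(-.05,.36,.03):
        m=(Z>z)&(Z<=z+.03)&(abs(X)<.13)&(abs(Y)<.09)
        if m.sum()>5: print(n,round(z,2),m.sum(),"X",np.round(np.percentile(X[m],[1,99]),3),"Y",np.round(np.percentile(Y[m],[1,99]),3))
E
```

```text
side -0.05 179 X [-0.01   0.039] Y [-0.027  0.026]
side -0.02 202 X [-0.016  0.049] Y [-0.028  0.026]
side 0.01 148 X [-0.017  0.047] Y [-0.011  0.019]
side 0.04 170 X [-0.022  0.007] Y [-0.045  0.047]
side 0.07 290 X [-0.024  0.006] Y [-0.059  0.062]
side 0.1 191 X [-0.036  0.005] Y [-0.037  0.048]
side 0.13 297 X [-0.043  0.02 ] Y [-0.01   0.038]
side 0.16 311 X [-0.042  0.021] Y [-0.014  0.037]
side 0.19 300 X [-0.04   0.022] Y [-0.012  0.035]
side 0.22 321 X [-0.039  0.019] Y [-0.012  0.039]
side 0.25 315 X [-0.041  0.02 ] Y [-0.031  0.043]
side 0.28 442 X [-0.054  0.028] Y [-0.039  0.051]
side 0.31 544 X [-0.068  0.027] Y [-0.042  0.05 ]
side 0.34 532 X [-0.088  0.008] Y [-0.011  0.041]
scene -0.05 259 X [-0.001  0.05 ] Y [-0.027  0.026]
scene -0.02 212 X [-0.006  0.055] Y [-0.028  0.026]
scene 0.01 170 X [-0.006  0.055] Y [-0.012  0.019]
scene 0.04 209 X [-0.012  0.017] Y [-0.047  0.049]
scene 0.07 329 X [-0.01  0.02] Y [-0.058  0.063]
scene 0.1 212 X [-0.009  0.031] Y [-0.014  0.049]
scene 0.13 354 X [-0.026  0.038] Y [-0.013  0.038]
scene 0.16 394 X [-0.029  0.037] Y [-0.022  0.038]
scene 0.19 399 X [-0.023  0.035] Y [-0.015  0.036]
scene 0.22 396 X [-0.023  0.034] Y [-0.012  0.04 ]
scene 0.25 422 X [-0.026  0.037] Y [-0.024  0.043]
scene 0.28 640 X [-0.046  0.045] Y [-0.032  0.05 ]
scene 0.31 1037 X [-0.058  0.044] Y [-0.032  0.05 ]
scene 0.34 910 X [-0.061  0.027] Y [-0.036  0.041]
```

Request:
apply_moves:
  targets:
    - {"slide": [17.9,-0.1,0],"twist": 0.001}
    - {"slide": [17.9,-0.1,0],"twist": 0.001}
    - {"slide": [17.9,-0.1,0],"twist": 0.001}
    - {"slide": [17.9,-0.1,0],"twist": 0.001}
    - {"slide": [17.9,-0.2,0],"twist": 0.001}

```text
clock: 9.35
tool_pos: [0.5157, -0.0738, 0.1309]
tool_rot: [-3.141, 0.04, -0.001]
force: [0.5, 0.0, -1.9]
gripper_width: 0.0085
grasp_force: 43.9
```

Request:
apply_moves:
  targets:
    - {"slide": [17.6,-0.2,0],"twist": 0}
    - {"slide": [0,0,0],"twist": 0}
    - {"slide": [0,0,11.2],"twist": 0}
    - {"slide": [0,0,11.2],"twist": 0}
    - {"slide": [0,0,11.2],"twist": 0}

```text
clock: 9.98
tool_pos: [0.5318, -0.0746, 0.0959]
tool_rot: [-3.141, 0.041, 0.002]
force: [0.0, -0.4, -1.3]
gripper_width: 0.0087
grasp_force: 44.0
```

Request:
apply_moves:
  targets:
    - {"slide": [0,0,11.2],"twist": 0}
    - {"slide": [0,0,11.2],"twist": 0}
    - {"slide": [0,0,11.2],"twist": 0}
    - {"slide": [0,0,0],"twist": 0}
    - {"slide": [0,0,0],"twist": 0}

```text
clock: 10.6
tool_pos: [0.5328, -0.0745, 0.0635]
tool_rot: [-3.141, 0.041, -0.0]
force: [0.3, 0.4, -1.6]
gripper_width: 0.009
grasp_force: 43.9
```

```bash
python3 lid.py 2>/dev/null | head -0; cat > lidnow.py <<'E'
from station import optics
import numpy as np
d=optics.read_camera("scene");np.savez("pics/scene1.npz",**d)
from h import *
W=cloud(d);c=np.array([.5859,-.0757]);t=-.0225
e=W[...,:2]-c;x=e[...,0]*np.cos(t)+e[...,1]*np.sin(t);y=-e[...,0]*np.sin(t)+e[...,1]*np.cos(t);z=W[...,2]
m=(abs(x)<.15)&(abs(y)<.075)&(z>.05)&(z<.26);P=np.stack([x,y,z],-1)[m]
best=None
for ph in np.arange(0,1.12,.005):
    n=np.array([np.sin(ph),0,np.cos(ph)]);k=(abs((P-[.068,0,.06])@n-.046)<.002).sum()
    if best is None or k>best[0]:best=(k,ph)
print("lid angle",best)
E
python3 lidnow.py; python3 -c "
from plan import *
plan([])"
```

```text
lid angle (np.int64(1820), np.float64(1.03))
clock 10.65 pos [ 0.5329 -0.0746  0.0637] yaw -0.0261 F [-0.2 -0.4 -1.6] w 0.0089 tilt [ 0.0004 -0.    ]
end [ 0.5329 -0.0746  0.0637] -0.0261
```

Request:
apply_moves:
  targets:
    - {"slide": [2,0,0],"twist": 0}
    - {"slide": [2,0,0],"twist": 0}
    - {"slide": [2,0,0],"twist": 0}
    - {"slide": [0,0,0],"twist": 0}
    - {"slide": [0,0,0],"twist": 0}

```text
clock: 11.28
tool_pos: [0.5388, -0.0747, 0.0634]
tool_rot: [-3.141, 0.041, -0.0]
force: [-0.3, -0.8, -0.9]
gripper_width: 0.0087
grasp_force: 43.9
```

Request:
apply_moves:
  targets:
    - {"slide": [1.5,0,0],"twist": 0}
    - {"slide": [1.5,0,0],"twist": 0}
    - {"slide": [0,0,0],"twist": 0}
    - {"slide": [0,0,0],"twist": 0}
    - {"slide": [0,0,0],"twist": 0}

```text
clock: 11.9
tool_pos: [0.5418, -0.0748, 0.0635]
tool_rot: [-3.141, 0.041, -0.0]
force: [0.2, -0.2, -0.6]
gripper_width: 0.0084
grasp_force: 43.9
```

```bash
python3 lidnow.py; python3 -c "
from plan import *
plan([])"
```

```text
lid angle (np.int64(1753), np.float64(1.06))
clock 11.95 pos [ 0.5418 -0.0748  0.0635] yaw -0.0262 F [ 0.5 -0.1 -2.4] w 0.0088 tilt [0.0003 0.0001]
end [ 0.5418 -0.0748  0.0635] -0.0262
```

Request:
apply_moves:
  targets:
    - {"slide": [1,0,0],"twist": 0}
    - {"slide": [1,0,0],"twist": 0}
    - {"slide": [0,0,1],"twist": 0}
    - {"slide": [0,0,1],"twist": 0}
    - {"slide": [0,0,0],"twist": 0}

```text
clock: 12.58
tool_pos: [0.5438, -0.0748, 0.0613]
tool_rot: [-3.141, 0.041, -0.0]
force: [0.3, -0.3, -1.8]
gripper_width: 0.0088
grasp_force: 43.9
```

Request:
apply_moves:
  targets:
    - {"slide": [0,0,0.5],"twist": 0}
    - {"slide": [0,0,0.5],"twist": 0}
    - {"slide": [0,0,0.5],"twist": 0}
    - {"slide": [0,0,0],"twist": 0}
    - {"slide": [0,0,0],"twist": 0}

```text
clock: 13.2
tool_pos: [0.5438, -0.0749, 0.0601]
tool_rot: [3.141, -0.041, 0.0]
force: [-1.0, -0.2, -0.2]
gripper_width: 0.0087
grasp_force: 44.1
```

```bash
python3 lidnow.py; python3 -c "
from plan import *
plan([])"; python3 held.py
```

```text
lid angle (np.int64(1749), np.float64(1.07))
clock 13.25 pos [ 0.5438 -0.0749  0.0601] yaw -0.0262 F [-1.   1.   0.4] w 0.0086 tilt [ 0.0003 -0.    ]
end [ 0.5438 -0.0749  0.0601] -0.0262
pot centre in tool-x/left [0.02248404 0.00010843] 1492 1050 rim plane slope x,y,z0 [-0.0130855  -0.01335036 -0.00428289] resid 0.0015473325481339222
bar 4764 [0.02104782 0.00048538 0.03284076] yaw rel -0.02237654614202568 zmax 0.048629920591933794
[ 0.543774   -0.07488302  0.06004146] -0.026179867207165256 [ 2.31518868e-04 -9.44344512e-06]
```

The vertical hand is stopped by the lid tab while the pot is still about 15 mm short of the seat. I take the pot out, set it on the clear bench in front, regrip it at the outer edge of the leg, and come back in.

```bash
python3 -c "
from plan import *
plan([(.5338,-.0747,.064,-.0245,2),(.533,-.0747,.132,-.0245,4),(.435,-.074,.120,-.0245,4),(.435,-.074,.0515,-.0245,4),(.435,-.074,.0515,-.0245,1)])"
```

```text
clock 13.3 pos [ 0.5438 -0.0749  0.06  ] yaw -0.0262 F [-0.8  0.7 -1.6] w 0.0088 tilt [ 0.0002 -0.    ]
[{"slide": [-5.0, 0.0, -2.0], "twist": -0.001}, {"slide": [-5.0, 0.0, -2.0], "twist": -0.001}, {"slide": [-0.2, 0.0, -17.0], "twist": 0.0}, {"slide": [-0.2, 0.0, -17.0], "twist": 0.0}, {"slide": [-0.2, 0.0, -17.0], "twist": 0.0}]
[{"slide": [-0.2, 0.0, -17.0], "twist": 0.0}, {"slide": [-24.5, 0.4, 3.0], "twist": 0.0}, {"slide": [-24.5, 0.4, 3.0], "twist": 0.0}, {"slide": [-24.5, 0.4, 3.0], "twist": 0.0}, {"slide": [-24.5, 0.4, 3.0], "twist": 0.0}]
[{"slide": [0.0, 0.0, 17.1], "twist": 0.0}, {"slide": [0.0, 0.0, 17.1], "twist": 0.0}, {"slide": [0.0, 0.0, 17.1], "twist": 0.0}, {"slide": [0.0, 0.0, 17.1], "twist": 0.0}, {"slide": [0.0, 0.2, 0.1], "twist": 0.0}]
end [ 0.435  -0.074   0.0515] -0.0242
```

Request:
apply_moves:
  targets:
    - {"slide": [-5,0,-2],"twist": -0.001}
    - {"slide": [-5,0,-2],"twist": -0.001}
    - {"slide": [0,0,-17],"twist": 0}
    - {"slide": [0,0,-17],"twist": 0}
    - {"slide": [0,0,-17],"twist": 0}

```text
clock: 13.92
tool_pos: [0.5331, -0.0745, 0.1154]
tool_rot: [-3.141, 0.038, 0.001]
force: [-0.7, -0.1, -1.4]
gripper_width: 0.0089
grasp_force: 44.7
```

Request:
apply_moves:
  targets:
    - {"slide": [0,0,-17],"twist": 0}
    - {"slide": [-24.5,0.4,3],"twist": 0}
    - {"slide": [-24.5,0.4,3],"twist": 0}
    - {"slide": [-24.5,0.4,3],"twist": 0}
    - {"slide": [-24.5,0.4,3],"twist": 0}

```text
clock: 14.55
tool_pos: [0.4344, -0.0738, 0.12]
tool_rot: [-3.141, 0.038, 0.0]
force: [0.0, -0.3, -1.7]
gripper_width: 0.0091
grasp_force: 44.9
```

Request:
apply_moves:
  targets:
    - {"slide": [0,0,17],"twist": 0}
    - {"slide": [0,0,17],"twist": 0}
    - {"slide": [0,0,17],"twist": 0}
    - {"slide": [0,0,16],"twist": 0}
    - {"slide": [0,0,0],"twist": 0}

```text
clock: 15.18
tool_pos: [0.4347, -0.0736, 0.0524]
tool_rot: [-3.141, 0.037, 0.004]
force: [-0.3, 0.5, -2.2]
gripper_width: 0.0086
grasp_force: 44.9
```

Request:
apply_moves:
  targets:
    - {"slide": [0,0,0.7],"twist": 0}
    - {"slide": [0,0,0.7],"twist": 0}
    - {"slide": [0,0,0.7],"twist": 0}
    - {"slide": [0,0,0],"twist": 0}
    - {"slide": [0,0,0],"twist": 0}

```text
clock: 15.8
tool_pos: [0.4357, -0.0738, 0.0509]
tool_rot: [-3.141, 0.038, -0.0]
force: [0.1, -0.1, -1.8]
gripper_width: 0.0086
grasp_force: 44.9
```

Request:
apply_moves:
  targets:
    - {"slide": [0,0,0.5],"twist": 0}
    - {"slide": [0,0,0.5],"twist": 0}
    - {"slide": [0,0,0.3],"twist": 0}
    - {"slide": [0,0,0],"twist": 0}
    - {"slide": [0,0,0],"twist": 0}

```text
clock: 16.42
tool_pos: [0.4356, -0.0741, 0.05]
tool_rot: [3.141, -0.039, 0.0]
force: [-2.3, -0.9, 6.3]
gripper_width: 0.0088
grasp_force: 45.9
```

Request:
apply_moves:
  targets:
    - {"slide": [0,0,0],"twist": 0}
    - {"slide": [0,0,0],"twist": 0}
    - {"slide": [0,0,0],"twist": 0}
    - {"slide": [0,0,0],"twist": 0}
    - {"slide": [-2,0,0],"twist": 0}
  jaw: 0.5

```text
clock: 17.05
tool_pos: [0.4338, -0.0738, 0.0495]
tool_rot: [-3.141, 0.038, -0.0]
force: [0.1, 1.1, -0.4]
gripper_width: 0.0429
grasp_force: 0.0
```

```bash
python3 held.py; python3 - <<'E'
from h import *
from plan import cur
from station import optics
d=optics.read_camera('wrist');W=cloud(d);p,psi,R,o=cur();c,s=np.cos(psi),np.sin(psi);e=W-p
X=e[...,0]*c+e[...,1]*s;Y=-e[...,0]*s+e[...,1]*c;Z=W[...,2]
I=d["img"].max(-1)
for z in np.arange(.05,.09,.006):
    m=(X>-.02)&(X<.07)&(abs(Y)<.009)&(Z>z)&(Z<=z+.006);print(round(z,3),m.sum(),np.round(np.percentile(X[m],[1,10,50,90,99]),4) if m.sum() else 0)
cv2.imwrite('pics/w5.png',d['img'][:,:,::-1])
E
```

```text
pot centre in tool-x/left [0.02491202 0.00014982] 1304 1048 rim plane slope x,y,z0 [-0.00031909  0.00352714 -0.00375782] resid 0.0014384902504443325
bar 2502 [ 0.03356994 -0.00047353  0.03087072] yaw rel -0.023209028588777464 zmax 0.03494991196115457
[ 0.43318095 -0.07372972  0.04948128] -0.02413719338222717 [-6.65878379e-04  6.55469991e-05]
0.05 39 [0.0531 0.0544 0.0563 0.0569 0.057 ]
0.056 36 [0.0538 0.0545 0.0564 0.0568 0.0569]
0.062 57 [0.0273 0.054  0.056  0.0567 0.057 ]
0.068 312 [-0.004   0.0488  0.0531  0.0557  0.0567]
0.074 404 [0.     0.0107 0.0478 0.0509 0.0525]
0.08 1792 [0.0068 0.0116 0.0282 0.043  0.0463]
0.086 0 0
```

View pics/w5.png

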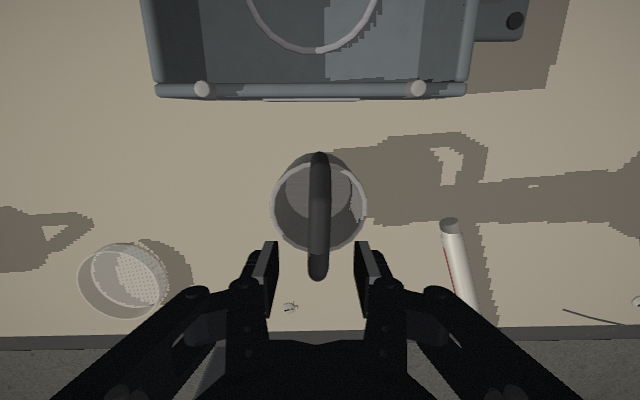

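Request:
apply_moves:
  targets:
    - {"slide": [-4,0,1],"twist": 0}
    - {"slide": [-3.6,0,1],"twist": 0}
    - {"slide": [0,0,0],"twist": 0}
    - {"slide": [0,0,0],"twist": 0}
    - {"slide": [0,0,0],"twist": 0}

```text
clock: 17.77
tool_pos: [0.4263, -0.0736, 0.0476]
tool_rot: [-3.141, 0.038, -0.001]
force: [-0.1, 0.5, -0.2]
gripper_width: 0.0424
grasp_force: 0.0
```

Request:
apply_moves:
  targets:
    - {"slide": [0,0,0],"twist": 0}
    - {"slide": [0,0,0],"twist": 0}
    - {"slide": [0,0,0],"twist": 0}
    - {"slide": [0,0,0],"twist": 0}
    - {"slide": [0,0,0],"twist": 0}
  jaw: 0
  grip_force: 70

```text
clock: 18.4
tool_pos: [0.4261, -0.0738, 0.0476]
tool_rot: [3.141, -0.038, 0.0]
force: [-1.0, -1.0, 3.1]
gripper_width: 0.0076
grasp_force: 68.3
```

Request:
apply_moves:
  targets:
    - {"slide": [0,0,-5],"twist": 0}
    - {"slide": [0,0,-15],"twist": 0}
    - {"slide": [0,0,-30],"twist": 0}
    - {"slide": [0,0,-33],"twist": 0}
    - {"slide": [0,0,0],"twist": 0}

```text
clock: 19.02
tool_pos: [0.4274, -0.0736, 0.1323]
tool_rot: [3.141, -0.038, 0.008]
force: [0.3, -0.7, -3.1]
gripper_width: 0.0079
grasp_force: 68.4
```

```bash
python3 held.py; python3 wfit3.py | grep -A9 chamber
```

```text
pot centre in tool-x/left [0.03383889 0.00153554] 1644 1349 rim plane slope x,y,z0 [ 0.02880318  0.02668331 -0.00121509] resid 0.0016412378401434759
bar 5058 [0.0270152  0.00034552 0.03471   ] yaw rel -0.025733397949125606 zmax 0.04894017417668499
[ 0.42625445 -0.07359475  0.13102483] -0.024180721361386305 [ 0.00159744 -0.00012874]
chamber rim [ 0.58587897 -0.07372219 -0.02320624] 0.0005106352665702767
front rim x range [-0.06798417 -0.06490466 -0.06197366] y left [0.0637854  0.06586367 0.06963727] right [-0.09467481 -0.06676536 -0.06365284]
floor [0.00590511 0.00693108 0.00825916]
[(np.float64(0.0038860238475495923), np.float64(-0.0029999999999999853), np.float64(1.734723475976807e-17)), (np.float64(0.003829488356089134), np.float64(-0.003999999999999986), np.float64(1.734723475976807e-17)), (np.float64(0.0037089055816675333), np.float64(-0.0029999999999999853), np.float64(0.0010000000000000182)), (np.float64(0.0036204559452591473), np.float64(-0.003999999999999986), np.float64(0.0010000000000000182)), (np.float64(0.0033554531452869786), np.float64(-0.0019999999999999844), np.float64(1.734723475976807e-17))]
```

```bash
python3 -c "
from plan import *
plan([(.5368,-.0737,.130,-.0235,6),(.5368,-.0737,.130,-.0235,1),(.5368,-.0737,.062,-.0235,6),(.5368,-.0737,.062,-.0235,2)])"
```

```text
clock 19.12 pos [ 0.4255 -0.0736  0.1302] yaw -0.0242 F [-1.2 -0.6 -1.5] w 0.008 tilt [-0.0008  0.0001]
[{"slide": [18.5, -0.4, 0.0], "twist": -0.0}, {"slide": [18.5, -0.4, 0.0], "twist": -0.0}, {"slide": [18.5, -0.4, 0.0], "twist": -0.0}, {"slide": [18.5, -0.4, 0.0], "twist": -0.0}, {"slide": [18.5, -0.4, 0.0], "twist": -0.0}]
[{"slide": [18.5, -0.4, 0.0], "twist": -0.0}, {"slide": [0.3, -0.2, 0.2], "twist": -0.001}, {"slide": [-0.0, 0.0, 11.3], "twist": 0.0}, {"slide": [-0.0, 0.0, 11.3], "twist": 0.0}, {"slide": [-0.0, 0.0, 11.3], "twist": 0.0}]
[{"slide": [-0.0, 0.0, 11.3], "twist": 0.0}, {"slide": [-0.0, 0.0, 11.3], "twist": 0.0}, {"slide": [-0.0, 0.0, 11.3], "twist": 0.0}, {"slide": [-0.0, 0.0, 0.1], "twist": 0.0}, {"slide": [-0.0, 0.0, 0.1], "twist": 0.0}]
end [ 0.5368 -0.0737  0.062 ] -0.0232
```

Request:
apply_moves:
  targets:
    - {"slide": [18.5,-0.4,0],"twist": 0}
    - {"slide": [18.5,-0.4,0],"twist": 0}
    - {"slide": [18.5,-0.4,0],"twist": 0}
    - {"slide": [18.5,-0.4,0],"twist": 0}
    - {"slide": [18.5,-0.4,0],"twist": 0}

```text
clock: 19.75
tool_pos: [0.5178, -0.0736, 0.1285]
tool_rot: [-3.141, 0.037, 0.007]
force: [0.1, 0.6, -2.6]
gripper_width: 0.0075
grasp_force: 68.3
```

Request:
apply_moves:
  targets:
    - {"slide": [18.5,-0.4,0],"twist": 0}
    - {"slide": [0,0,0],"twist": 0}
    - {"slide": [0,0,11.3],"twist": 0}
    - {"slide": [0,0,11.3],"twist": 0}
    - {"slide": [0,0,11.3],"twist": 0}

```text
clock: 20.38
tool_pos: [0.5361, -0.0739, 0.0954]
tool_rot: [-3.141, 0.038, 0.003]
force: [0.8, 1.1, -1.6]
gripper_width: 0.0077
grasp_force: 68.3
```

Request:
apply_moves:
  targets:
    - {"slide": [0,0,11.3],"twist": 0}
    - {"slide": [0,0,11.3],"twist": 0}
    - {"slide": [0,0,11.3],"twist": 0}
    - {"slide": [0,0,0],"twist": 0}
    - {"slide": [0,0,0],"twist": 0}

```text
clock: 21.0
tool_pos: [0.5374, -0.0738, 0.0629]
tool_rot: [-3.141, 0.038, -0.001]
force: [0.1, 0.4, -0.8]
gripper_width: 0.0077
grasp_force: 68.3
```

Request:
apply_moves:
  targets:
    - {"slide": [2,0,0],"twist": 0}
    - {"slide": [2,0,0],"twist": 0}
    - {"slide": [1.5,0,0],"twist": 0}
    - {"slide": [0,0,0],"twist": 0}
    - {"slide": [0,0,0],"twist": 0}

```text
clock: 21.62
tool_pos: [0.5425, -0.074, 0.0627]
tool_rot: [-3.141, 0.038, 0.0]
force: [-1.0, -1.1, -1.2]
gripper_width: 0.0079
grasp_force: 68.3
```

```bash
python3 lidnow.py; python3 held.py
```

```text
lid angle (np.int64(1746), np.float64(1.07))
pot centre in tool-x/left [0.03188675 0.00087689] 2037 1278 rim plane slope x,y,z0 [ 0.00015185  0.00828262 -0.00233003] resid 0.002089230092176403
bar 5092 [0.02585572 0.0002676  0.03396296] yaw rel -0.023862979369930804 zmax 0.048579109749052274
[ 0.54252802 -0.07400696  0.06272105] -0.024183395965029678 [-1.05951503e-04  5.09816090e-05]
```

Request:
apply_moves:
  targets:
    - {"slide": [0.7,0,0],"twist": 0}
    - {"slide": [0.7,0,0],"twist": 0}
    - {"slide": [0.6,0,0],"twist": 0}
    - {"slide": [0,0,0],"twist": 0}
    - {"slide": [0,0,0],"twist": 0}

```text
clock: 22.35
tool_pos: [0.5444, -0.0741, 0.0627]
tool_rot: [-3.141, 0.038, 0.001]
force: [-0.2, -0.6, -1.4]
gripper_width: 0.0077
grasp_force: 68.3
```

Request:
apply_moves:
  targets:
    - {"slide": [0.4,0,0],"twist": 0}
    - {"slide": [0.4,0,0],"twist": 0}
    - {"slide": [0,0,0],"twist": 0}
    - {"slide": [0,0,0],"twist": 0}
    - {"slide": [0,0,0],"twist": 0}

```text
clock: 22.98
tool_pos: [0.5448, -0.0741, 0.0626]
tool_rot: [-3.141, 0.038, 0.002]
force: [-4.1, -0.7, -1.9]
gripper_width: 0.0078
grasp_force: 68.3
```

Request:
apply_moves:
  targets:
    - {"slide": [-0.3,0,1],"twist": 0}
    - {"slide": [0,0,1.5],"twist": 0}
    - {"slide": [0,0,1.5],"twist": 0}
    - {"slide": [0,0,1],"twist": 0}
    - {"slide": [0,0,0],"twist": 0}

```text
clock: 23.6
tool_pos: [0.5456, -0.074, 0.0578]
tool_rot: [-3.141, 0.038, -0.001]
force: [0.2, -0.3, -1.5]
gripper_width: 0.0075
grasp_force: 68.3
```

Request:
apply_moves:
  targets:
    - {"slide": [0,0,0.7],"twist": 0}
    - {"slide": [0,0,0.7],"twist": 0}
    - {"slide": [0,0,0.7],"twist": 0}
    - {"slide": [0,0,0],"twist": 0}
    - {"slide": [0,0,0],"twist": 0}

```text
clock: 24.22
tool_pos: [0.5451, -0.074, 0.0556]
tool_rot: [-3.141, 0.038, -0.0]
force: [0.4, 0.1, -1.5]
gripper_width: 0.0073
grasp_force: 68.3
```

Request:
apply_moves:
  targets:
    - {"slide": [0,0,0.6],"twist": 0}
    - {"slide": [0,0,0.6],"twist": 0}
    - {"slide": [0,0,0],"twist": 0}
    - {"slide": [0,0,0],"twist": 0}
    - {"slide": [0,0,0],"twist": 0}

```text
clock: 24.85
tool_pos: [0.5451, -0.0741, 0.0545]
tool_rot: [-3.141, 0.038, -0.0]
force: [-0.6, 0.1, -1.8]
gripper_width: 0.0077
grasp_force: 68.3
```

Request:
apply_moves:
  targets:
    - {"slide": [0,0,0.5],"twist": 0}
    - {"slide": [0,0,0.5],"twist": 0}
    - {"slide": [0,0,0],"twist": 0}
    - {"slide": [0,0,0],"twist": 0}
    - {"slide": [0,0,0],"twist": 0}

```text
clock: 25.48
tool_pos: [0.545, -0.0741, 0.0537]
tool_rot: [3.141, -0.038, -0.0]
force: [-1.8, -0.1, 3.6]
gripper_width: 0.0079
grasp_force: 68.9
```

Request:
apply_moves:
  targets:
    - {"slide": [0,0,0.4],"twist": 0}
    - {"slide": [0,0,0.4],"twist": 0}
    - {"slide": [0,0,0],"twist": 0}
    - {"slide": [0,0,0],"twist": 0}
    - {"slide": [0,0,0],"twist": 0}

```text
clock: 26.1
tool_pos: [0.5449, -0.0742, 0.0536]
tool_rot: [3.141, -0.039, -0.0]
force: [-3.9, -0.3, 9.1]
gripper_width: 0.0079
grasp_force: 69.7
```

Request:
apply_moves:
  targets:
    - {"slide": [0,0,-0.5],"twist": 0}
    - {"slide": [0,0,0],"twist": 0}
    - {"slide": [0,0,-1],"twist": 0}
    - {"slide": [-5,0,-2],"twist": 0}
    - {"slide": [-10,0,-3],"twist": 0}
  jaw: 0.4

```text
clock: 26.72
tool_pos: [0.5308, -0.0736, 0.0594]
tool_rot: [-3.141, 0.038, -0.004]
force: [2.0, -0.4, 0.8]
gripper_width: 0.034
grasp_force: 0.1
```

Request:
apply_moves:
  targets:
    - {"slide": [-15,0,-15],"twist": 0}
    - {"slide": [-20,0,-25],"twist": 0}
    - {"slide": [-20,0,-25],"twist": 0}
    - {"slide": [-20,0,-15],"twist": 0}
    - {"slide": [0,0,0],"twist": 0}

```text
clock: 27.35
tool_pos: [0.4539, -0.0721, 0.1401]
tool_rot: [3.141, -0.038, 0.001]
force: [0.9, 0.1, -0.2]
gripper_width: 0.0342
grasp_force: 0.0
```

```bash
cat > potseat.py <<'E'
from h import *
from station import optics
from plan import cur,plan
d=optics.read_camera('wrist');W=cloud(d);C=np.array([.5858,-.0738]);t=-.0238
e=W[...,:2]-C;x=e[...,0]*np.cos(t)+e[...,1]*np.sin(t);y=-e[...,0]*np.sin(t)+e[...,1]*np.cos(t);z=W[...,2]
m=(abs(x)<.06)&(abs(y)<.06)&(z>.044)&(z<.056)
q=np.stack([x[m],y[m],z[m]],1)
from scipy.optimize import least_squares
f=least_squares(lambda k:np.hypot(q[:,0]-k[0],q[:,1]-k[1])-.027,[-.006,0],loss="soft_l1",f_scale=.001);print("pot rim centre local",f.x,len(q),np.median(abs(f.fun)))
rr=np.hypot(q[:,0]-f.x[0],q[:,1]-f.x[1]);k=abs(rr-.027)<.002;A=np.c_[q[k][:,:2]-f.x,np.ones(k.sum())];print("rim plane",least_squares(lambda a:A@a-q[k][:,2],[0,0,.05],loss="soft_l1",f_scale=.001).x)
cv2.imwrite('pics/w6.png',d['img'][:,:,::-1]);plan([])
E
python3 potseat.py; python3 lidnow.py
```

```text
pot rim centre local [-0.00954214 -0.00099731] 1134 0.001237424969478592
rim plane [-0.01743186 -0.00085549  0.05144172]
clock 27.4 pos [ 0.4549 -0.0721  0.1395] yaw -0.0244 F [ 0.8 -0.   0. ] w 0.0345 tilt [ 0.0012 -0.0004]
end [ 0.4549 -0.0721  0.1395] -0.0244
lid angle (np.int64(1752), np.float64(1.075))
```

View pics/w6.png

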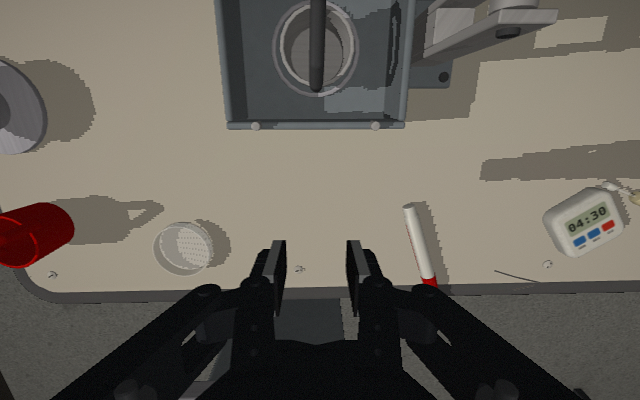

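The pot sits flat inside the seat ring (rim centre (315,47), ring around it), with its rim at 51 mm as expected. Next is the lid: I grip the tab and follow its arc down.

```bash
cat > arc.py <<'E'
import numpy as np
C=np.array([.5858,-.0738]);T=-.0238
def world(lx,ly): return (C[0]+lx*np.cos(T)-ly*np.sin(T), C[1]+lx*np.sin(T)+ly*np.cos(T))
def tab(ph,L=.166): 
    lx=.068-L*np.cos(ph)+.024*np.sin(ph);z=.06+L*np.sin(ph)+.024*np.cos(ph);return (*world(lx,0),z-.019)
def knob(a,r=np.hypot(.165,.035)):
    b=a+np.arctan2(.035,.165);return (*world(0,-.092+r*np.cos(b)),.132+r*np.sin(b)-.019)
E
python3 -c "
from plan import *
from arc import *
a=tab(1.075)
plan([(.50,-.0725,.27,-.0238,5),(a[0],a[1],.27,-.0238,4),(*a,-.0238,4),(*a,-.0238,2)])
print('--')
plan([(*tab(p),-.0238,1) for p in np.linspace(1.075,.06,16)[1:]],start=(*a,-.0238))
"
```

```text
clock 27.45 pos [ 0.4554 -0.072   0.1391] yaw -0.0243 F [ 0.1 -0.2 -0.9] w 0.0342 tilt [ 0.0009 -0.0001]
[{"slide": [8.9, -0.1, -26.2], "twist": -0.0}, {"slide": [8.9, -0.1, -26.2], "twist": -0.0}, {"slide": [8.9, -0.1, -26.2], "twist": -0.0}, {"slide": [8.9, -0.1, -26.2], "twist": -0.0}, {"slide": [8.9, -0.1, -26.2], "twist": -0.0}]
[{"slide": [24.0, -0.2, 0.0], "twist": -0.0}, {"slide": [24.0, -0.2, 0.0], "twist": -0.0}, {"slide": [24.0, -0.2, 0.0], "twist": -0.0}, {"slide": [24.0, -0.2, 0.0], "twist": -0.0}, {"slide": [0.0, -0.0, 17.9], "twist": -0.0}]
[{"slide": [0.0, -0.0, 17.9], "twist": -0.0}, {"slide": [0.0, -0.0, 17.9], "twist": -0.0}, {"slide": [0.0, -0.0, 17.9], "twist": -0.0}, {"slide": [0.0, -0.0, 0.0], "twist": -0.0}, {"slide": [0.0, -0.0, 0.0], "twist": -0.0}]
end [ 0.5959 -0.0741  0.1985] -0.0243
--
clock 27.45 pos [ 0.5959 -0.074   0.1984] yaw -0.0238 F [ 0.1 -0.2 -0.9] w 0.0342 tilt [ 0.0009 -0.0001]
[{"slide": [-10.5, -0.0, 4.3], "twist": 0.0}, {"slide": [-10.2, -0.0, 4.9], "twist": 0.0}, {"slide": [-9.9, -0.0, 5.7], "twist": 0.0}, {"slide": [-9.4, -0.0, 6.3], "twist": 0.0}, {"slide": [-9.0, -0.0, 6.9], "twist": 0.0}]
[{"slide": [-8.5, -0.0, 7.5], "twist": 0.0}, {"slide": [-7.9, -0.0, 8.1], "twist": 0.0}, {"slide": [-7.4, -0.0, 8.6], "twist": 0.0}, {"slide": [-6.9, -0.0, 9.1], "twist": 0.0}, {"slide": [-6.1, -0.0, 9.5], "twist": 0.0}]
[{"slide": [-5.6, -0.0, 9.9], "twist": 0.0}, {"slide": [-4.8, -0.0, 10.3], "twist": 0.0}, {"slide": [-4.1, -0.0, 10.6], "twist": 0.0}, {"slide": [-3.4, -0.0, 10.8], "twist": 0.0}, {"slide": [-2.7, -0.0, 11.0], "twist": 0.0}]
end [ 0.4896 -0.0715  0.0749] -0.0238
```

Request:
apply_moves:
  targets:
    - {"slide": [8.9,-0.1,-26.2],"twist": 0}
    - {"slide": [8.9,-0.1,-26.2],"twist": 0}
    - {"slide": [8.9,-0.1,-26.2],"twist": 0}
    - {"slide": [8.9,-0.1,-26.2],"twist": 0}
    - {"slide": [8.9,-0.1,-26.2],"twist": 0}

```text
clock: 28.08
tool_pos: [0.5004, -0.0724, 0.27]
tool_rot: [-3.141, 0.038, 0.002]
force: [0.5, -0.4, -0.5]
gripper_width: 0.0341
grasp_force: 0.0
```

Request:
apply_moves:
  targets:
    - {"slide": [24,-0.2,0],"twist": 0}
    - {"slide": [24,-0.2,0],"twist": 0}
    - {"slide": [24,-0.2,0],"twist": 0}
    - {"slide": [24,-0.2,0],"twist": 0}
    - {"slide": [0,0,17.9],"twist": 0}

```text
clock: 28.7
tool_pos: [0.5987, -0.0736, 0.2515]
tool_rot: [-3.14, 0.038, -0.005]
force: [0.1, 0.6, -0.7]
gripper_width: 0.0342
grasp_force: 0.0
```

Request:
apply_moves:
  targets:
    - {"slide": [0,0,17.9],"twist": 0}
    - {"slide": [0,0,17.9],"twist": 0}
    - {"slide": [0,0,17.9],"twist": 0}
    - {"slide": [0,0,0],"twist": 0}
    - {"slide": [0,0,0],"twist": 0}

```text
clock: 29.32
tool_pos: [0.5963, -0.0739, 0.1985]
tool_rot: [-3.141, 0.038, -0.001]
force: [0.7, -0.3, 0.1]
gripper_width: 0.034
grasp_force: 0.0
```

Request:
apply_moves:
  targets:
    - {"slide": [0,0,0],"twist": 0}
    - {"slide": [0,0,0],"twist": 0}
    - {"slide": [0,0,0],"twist": 0}
    - {"slide": [0,0,0],"twist": 0}
    - {"slide": [0,0,0],"twist": 0}
  jaw: 0
  grip_force: 25

```text
clock: 29.95
tool_pos: [0.5961, -0.0748, 0.1993]
tool_rot: [3.14, -0.039, 0.002]
force: [-0.8, -2.3, 4.6]
gripper_width: 0.0115
grasp_force: 30.5
```

```bash
python3 -c "
from plan import *
plan([])"
```

```text
clock 29.95 pos [ 0.5961 -0.0748  0.1993] yaw -0.0247 F [-0.8 -2.3  4.6] w 0.0115 tilt [ 0.0015 -0.0012]
end [ 0.5961 -0.0748  0.1993] -0.0247
```

Gripping the fin (11.5 mm). Now I follow the arc down.

Request:
apply_moves:
  targets:
    - {"slide": [-10.5,0,4.3],"twist": 0}
    - {"slide": [-10.2,0,4.9],"twist": 0}
    - {"slide": [-9.9,0,5.7],"twist": 0}
    - {"slide": [-9.4,0,6.3],"twist": 0}
    - {"slide": [-9.0,0,6.9],"twist": 0}

```text
clock: 30.58
tool_pos: [0.5464, -0.0738, 0.1704]
tool_rot: [3.14, -0.039, 0.002]
force: [0.1, -4.5, 3.3]
gripper_width: 0.0114
grasp_force: 31.4
```

Request:
apply_moves:
  targets:
    - {"slide": [-8.5,0,7.5],"twist": 0}
    - {"slide": [-7.9,0,8.1],"twist": 0}
    - {"slide": [-7.4,0,8.6],"twist": 0}
    - {"slide": [-6.9,0,9.1],"twist": 0}
    - {"slide": [-6.1,0,9.5],"twist": 0}

```text
clock: 31.2
tool_pos: [0.5088, -0.0729, 0.1268]
tool_rot: [3.14, -0.04, -0.002]
force: [0.0, -5.0, 2.8]
gripper_width: 0.0117
grasp_force: 32.3
```

```bash
python3 lidnow.py; python3 -c "
from plan import *
from arc import *
plan([(*tab(p),-.0247,1) for p in np.linspace(.4,.09,5)])"
```

```text
lid angle (np.int64(1993), np.float64(0.395))
clock 31.25 pos [ 0.508  -0.0729  0.1256] yaw -0.0251 F [ 2.  -5.6  0.1] w 0.0113 tilt [-0.0025 -0.0007]
[{"slide": [2.2, -0.9, -2.1], "twist": -0.0}, {"slide": [-6.3, -0.0, 11.4], "twist": -0.0}, {"slide": [-5.4, -0.0, 11.8], "twist": -0.0}, {"slide": [-4.4, -0.0, 12.2], "twist": -0.0}, {"slide": [-3.5, -0.0, 12.5], "twist": -0.0}]
end [ 0.4907 -0.0716  0.0798] -0.0251
```

Request:
apply_moves:
  targets:
    - {"slide": [-5.6,0,9.9],"twist": 0}
    - {"slide": [-4.8,0,10.3],"twist": 0}
    - {"slide": [-4.1,0,10.6],"twist": 0}
    - {"slide": [-3.4,0,10.8],"twist": 0}
    - {"slide": [-2.5,0,10.0],"twist": 0}

```text
clock: 31.88
tool_pos: [0.488, -0.0725, 0.075]
tool_rot: [3.14, -0.04, -0.004]
force: [0.9, -5.4, 2.9]
gripper_width: 0.0115
grasp_force: 33.2
```

Request:
apply_moves:
  targets:
    - {"slide": [0,0,0],"twist": 0}
    - {"slide": [0,0,0],"twist": 0}
    - {"slide": [0,0,0],"twist": 0}
    - {"slide": [0,0,0],"twist": 0}
    - {"slide": [0,0,0],"twist": 0}
  jaw: 0.45

```text
clock: 32.5
tool_pos: [0.4895, -0.0712, 0.0762]
tool_rot: [-3.141, 0.038, -0.0]
force: [-0.8, -0.4, -0.1]
gripper_width: 0.0387
grasp_force: 0.0
```

```bash
python3 lidnow.py; python3 -c "
from plan import *
plan([])"
```

```text
lid angle (np.int64(1825), np.float64(0.05))
clock 32.55 pos [ 0.4895 -0.0713  0.0762] yaw -0.0242 F [-0.1  0.8 -0. ] w 0.0383 tilt [0.0002 0.0002]
end [ 0.4895 -0.0713  0.0762] -0.0242
```

```bash
python3 - <<'E'
from h import *
from station import optics
from scipy.optimize import least_squares
from plan import *
from arc import *
for n in("scene","side"):
    d=optics.read_camera(n);W=cloud(d);I=d["img"].astype(int)
    m=(I.max(-1)<60)&(W[...,2]>.268)&(W[...,2]<.31)&(abs(W[...,0]-.58)<.035)&(W[...,1]<-.20)&(W[...,1]>-.27)
    P=W[m];f=least_squares(lambda k:np.hypot(P[:,1]-k[0],P[:,2]-k[1])-.012,[-.243,.283],loss="soft_l1",f_scale=.001)
    print(n,len(P),"yz",f.x,np.median(abs(f.fun)),"x",np.percentile(P[:,0],[2,50,98]))
for a in(1.78,1.8,1.82,1.84):print(a,np.round(knob(a),4))
print(cur()[3]["qpos"])
E
```

```text
scene 99 yz [-0.24432942  0.2811377 ] 0.0010409083891449056 x [0.57112221 0.58713761 0.5978576 ]
  return _methods._mean(a, axis=axis, dtype=dtype,
  ret = ret.dtype.type(ret / rcount)
Traceback (most recent call last):
IndexError: index -1 is out of bounds for axis 0 with size 0
```

```bash
python3 - <<'E'
from plan import *
from arc import *
print(np.round(cur()[3]["qpos"],2))
k=knob(1.83);print(k)
for s in(1,-1):
    Y=T+s*np.pi/2
    plan([(.487,-.0712,.20,-.0242,3),(k[0],k[1],.35,Y,11),(k[0],k[1],.35,Y,1),(*k,Y,4),(*k,Y,1)])
E
```

```text
[ 0.26  0.62 -0.24  2.02  0.27  0.53 -1.77]
(np.float64(0.5817990716742628), np.float64(-0.24187449027710295), np.float64(0.2635171928645308))
clock 32.65 pos [ 0.4895 -0.0714  0.0761] yaw -0.0243 F [-0.6 -0.2  0.1] w 0.0383 tilt [0.0002 0.0001]
[{"slide": [-0.8, -0.0, -41.3], "twist": -0.0}, {"slide": [-0.8, -0.0, -41.3], "twist": -0.0}, {"slide": [-0.8, -0.0, -41.3], "twist": -0.0}, {"slide": [9.0, 15.3, -13.6], "twist": -0.143}, {"slide": [6.7, 16.4, -13.6], "twist": -0.143}]
[{"slide": [4.3, 17.2, -13.6], "twist": -0.143}, {"slide": [1.8, 17.6, -13.6], "twist": -0.143}, {"slide": [-0.7, 17.7, -13.6], "twist": -0.143}, {"slide": [-3.2, 17.4, -13.6], "twist": -0.143}, {"slide": [-5.7, 16.8, -13.6], "twist": -0.143}]
[{"slide": [-8.0, 15.8, -13.6], "twist": -0.143}, {"slide": [-10.2, 14.5, -13.6], "twist": -0.143}, {"slide": [-12.2, 12.9, -13.6], "twist": -0.143}, {"slide": [-13.9, 11.0, -13.6], "twist": -0.143}, {"slide": [-0.1, 0.1, -0.4], "twist": 0.002}]
[{"slide": [-0.0, -0.0, 21.6], "twist": -0.0}, {"slide": [-0.0, -0.0, 21.6], "twist": -0.0}, {"slide": [-0.0, -0.0, 21.6], "tw
[... 516 characters left out ...]
ist": 0.143}, {"slide": [14.5, 10.2, -13.6], "twist": 0.143}, {"slide": [15.8, 8.0, -13.6], "twist": 0.143}, {"slide": [16.8, 5.7, -13.6], "twist": 0.143}, {"slide": [17.4, 3.2, -13.6], "twist": 0.143}]
[{"slide": [17.7, 0.7, -13.6], "twist": 0.143}, {"slide": [17.6, -1.8, -13.6], "twist": 0.143}, {"slide": [17.2, -4.3, -13.6], "twist": 0.143}, {"slide": [16.4, -6.7, -13.6], "twist": 0.143}, {"slide": [-0.0, -0.3, -0.4], "twist": -0.003}]
[{"slide": [-0.0, 0.0, 21.6], "twist": 0.0}, {"slide": [-0.0, 0.0, 21.6], "twist": 0.0}, {"slide": [-0.0, 0.0, 21.6], "twist": 0.0}, {"slide": [-0.0, 0.0, 21.6], "twist": 0.0}, {"slide": [-0.0, 0.0, 0.1], "twist": 0.0}]
end [ 0.5818 -0.2419  0.2635] -1.5943
```

```bash
python3 - <<'E'
from h import *
for n in("scene0","side0"):
    W=cloud(np.load(f"pics/{n}.npz"))
    m=(W[...,0]>.61)&(W[...,0]<.80)&(W[...,1]<-.12)&(W[...,1]>-.42)&(W[...,2]>.15)&(W[...,2]<.7);P=W[m];print(n,len(P))
    if len(P):print(np.percentile(P,[0,2,50,98,100],axis=0).round(3))
E
```

```text
scene0 155
[[ 0.61  -0.148  0.15 ]
 [ 0.612 -0.146  0.152]
 [ 0.634 -0.132  0.18 ]
 [ 0.651 -0.12   0.199]
 [ 0.653 -0.12   0.2  ]]
side0 13
[[ 0.613 -0.2    0.152]
 [ 0.613 -0.199  0.152]
 [ 0.793 -0.185  0.195]
 [ 0.798 -0.14   0.201]
 [ 0.798 -0.14   0.201]]
```

Request:
apply_moves:
  targets:
    - {"slide": [-0.8,0,-41.3],"twist": 0}
    - {"slide": [-0.8,0,-41.3],"twist": 0}
    - {"slide": [-0.8,0,-41.3],"twist": 0}
    - {"slide": [9.0,15.3,-13.6],"twist": -0.143}
    - {"slide": [6.7,16.4,-13.6],"twist": -0.143}
  jaw: 0.75

```text
clock: 33.28
tool_pos: [0.5044, -0.1026, 0.2282]
tool_rot: [3.113, 0.418, 0.001]
force: [-0.6, -0.3, -0.3]
gripper_width: 0.0646
grasp_force: 0.0
```

Clear space behind the clamp. Continuing.

Request:
apply_moves:
  targets:
    - {"slide": [4.3,17.2,-13.6],"twist": -0.143}
    - {"slide": [1.8,17.6,-13.6],"twist": -0.143}
    - {"slide": [-0.7,17.7,-13.6],"twist": -0.143}
    - {"slide": [-3.2,17.4,-13.6],"twist": -0.143}
    - {"slide": [-5.7,16.8,-13.6],"twist": -0.143}

```text
clock: 33.9
tool_pos: [0.5472, -0.1803, 0.2954]
tool_rot: [-2.771, -1.48, 0.001]
force: [-0.3, 0.9, -0.0]
gripper_width: 0.0645
grasp_force: 0.0
```

Request:
apply_moves:
  targets:
    - {"slide": [-8.0,15.8,-13.6],"twist": -0.143}
    - {"slide": [-10.2,14.5,-13.6],"twist": -0.143}
    - {"slide": [-12.2,12.9,-13.6],"twist": -0.143}
    - {"slide": [-13.9,11.0,-13.6],"twist": -0.143}
    - {"slide": [0,0,0],"twist": 0.002}

```text
clock: 34.52
tool_pos: [0.582, -0.2433, 0.3495]
tool_rot: [2.252, 2.189, 0.001]
force: [-0.4, 0.5, 0.4]
gripper_width: 0.0643
grasp_force: 0.0
```

```bash
python3 - <<'E'
from h import *
from plan import *
from arc import *
from station import optics
d=optics.read_camera("wrist");W=cloud(d);I=d["img"].astype(int)
m=(I.max(-1)<70)&(W[...,2]>.26)&(W[...,2]<.305)&(abs(W[...,0]-.58)<.04)&(abs(W[...,1]+.24)<.04);P=W[m];print(len(P))
if len(P):print(np.percentile(P,[2,50,98],axis=0).round(4))
Y=T+np.pi/2;k=knob(1.83)
plan([(k[0],k[1],.35,Y,1),(*k,Y,4)])
print(np.round(cur()[3]["qpos"],2))
E
```

```text
1091
[[ 0.5689 -0.2508  0.2814]
 [ 0.5827 -0.2381  0.2929]
 [ 0.5964 -0.2306  0.2955]]
clock 34.58 pos [ 0.5814 -0.2419  0.349 ] yaw 1.5435 F [1.2 0.8 0.1] w 0.0642 tilt [-0.0006  0.0009]
[{"slide": [0.0, 0.4, -1.0], "twist": -0.003}, {"slide": [0.0, -0.0, 21.6], "twist": -0.0}, {"slide": [0.0, -0.0, 21.6], "twist": -0.0}, {"slide": [0.0, -0.0, 21.6], "twist": -0.0}, {"slide": [0.0, -0.0, 21.6], "twist": -0.0}]
end [ 0.5818 -0.2419  0.2636] 1.5465
[ 0.74  0.58 -0.72  1.27  0.37  1.42  0.03]
```

Request:
apply_moves:
  targets:
    - {"slide": [0,0,21.5],"twist": 0}
    - {"slide": [0,0,21.5],"twist": 0}
    - {"slide": [0,0,21.5],"twist": 0}
    - {"slide": [0,0,21],"twist": 0}
    - {"slide": [0,0,0],"twist": 0}

```text
clock: 35.2
tool_pos: [0.5798, -0.2407, 0.2618]
tool_rot: [-2.244, -2.191, 0.004]
force: [-0.3, -0.7, 0.2]
gripper_width: 0.0641
grasp_force: 0.0
```

Request:
apply_moves:
  targets:
    - {"slide": [0,0,0],"twist": 0}
    - {"slide": [0,0,0],"twist": 0}
    - {"slide": [0,0,0],"twist": 0}
    - {"slide": [0,0,0],"twist": 0}
    - {"slide": [0,0,0],"twist": 0}
  jaw: 0
  grip_force: 40

```text
clock: 35.83
tool_pos: [0.5824, -0.2415, 0.2653]
tool_rot: [2.247, 2.194, 0.002]
force: [-0.7, 0.0, 5.4]
gripper_width: 0.0295
grasp_force: 43.3
```

```bash
python3 - <<'E'
from plan import *
from arc import *
p,psi,R,o=cur()
# angle from the measured TCP
ly=-(p[0]-C[0])*np.sin(T)+(p[1]-C[1])*np.cos(T)+.092;z=p[2]+.019-.132;r_=np.hypot(ly,z);a0=np.arctan2(z,ly)-np.arctan2(.035,.165);print("r",r_,"a",a0)
plan([(*knob(a,r_+(.1687-r_)*min(1,i/10)),psi,1) for i,a in enumerate(np.linspace(a0,.17,26)[1:],1)])
E
```

```text
r 0.1701255897492042 a 1.8231945658085738
clock 35.83 pos [ 0.5824 -0.2415  0.2653] yaw 1.5469 F [-0.7  0.   5.4] w 0.0295 tilt [ 0.0023 -0.0002]
[{"slide": [10.3, -0.6, -4.5], "twist": 0.0}, {"slide": [10.5, 0.0, -3.9], "twist": 0.0}, {"slide": [10.8, 0.0, -3.1], "twist": 0.0}, {"slide": [11.0, 0.0, -2.4], "twist": 0.0}, {"slide": [11.1, 0.0, -1.7], "twist": 0.0}]
[{"slide": [11.1, 0.0, -1.0], "twist": 0.0}, {"slide": [11.2, 0.0, -0.2], "twist": 0.0}, {"slide": [11.2, 0.0, 0.5], "twist": 0.0}, {"slide": [11.1, 0.0, 1.3], "twist": 0.0}, {"slide": [10.9, 0.0, 2.0], "twist": 0.0}]
[{"slide": [10.9, 0.0, 2.6], "twist": 0.0}, {"slide": [10.6, 0.0, 3.3], "twist": 0.0}, {"slide": [10.5, 0.0, 3.9], "twist": 0.0}, {"slide": [10.1, 0.0, 4.7], "twist": 0.0}, {"slide": [9.8, 0.0, 5.3], "twist": 0.0}]
[{"slide": [9.4, 0.0, 6.0], "twist": 0.0}, {"slide": [9.0, 0.0, 6.5], "twist": 0.0}, {"slide": [8.6, 0.0, 7.2], "twist": 0.0}, {"slide": [8.1, 0.0, 7.7], "twist": 0.0}, {"slide": [7.5, 0.0, 8.2], "twist": 0.0}]
[{"slide": [7.0, 0.0, 8.7], "twist": 0.0}, {"slide": [6.4, 0.0, 9.1], "twist": 0.0}, {"slide": [5.8, 0.0, 9.6], "twist": 0.0}, {"slide": [5.1, 0.0, 9.9], "twist": 0.0}, {"slide": [4.5, 0.0, 10.2], "twist": 0.0}]
end [ 0.5873 -0.0091  0.1754] 1.5469
```

Request:
apply_moves:
  targets:
    - {"slide": [10.3,0,-4.5],"twist": 0}
    - {"slide": [10.5,0,-3.9],"twist": 0}
    - {"slide": [10.8,0,-3.1],"twist": 0}
    - {"slide": [11.0,0,-2.4],"twist": 0}
    - {"slide": [11.1,0,-1.7],"twist": 0}

```text
clock: 36.45
tool_pos: [0.5833, -0.1951, 0.2798]
tool_rot: [2.247, 2.182, -0.01]
force: [1.5, -8.3, 1.6]
gripper_width: 0.0292
grasp_force: 41.7
```

Request:
apply_moves:
  targets:
    - {"slide": [11.1,0,-1.0],"twist": 0}
    - {"slide": [11.2,0,-0.2],"twist": 0}
    - {"slide": [11.2,0,0.5],"twist": 0}
    - {"slide": [11.1,0,1.3],"twist": 0}
    - {"slide": [10.9,0,2.0],"twist": 0}

```text
clock: 37.08
tool_pos: [0.5846, -0.138, 0.279]
tool_rot: [2.247, 2.183, -0.008]
force: [-2.2, -5.7, 9.0]
gripper_width: 0.0291
grasp_force: 42.7
```

Request:
apply_moves:
  targets:
    - {"slide": [10.9,0,2.6],"twist": 0}
    - {"slide": [10.6,0,3.3],"twist": 0}
    - {"slide": [10.5,0,3.9],"twist": 0}
    - {"slide": [10.1,0,4.7],"twist": 0}
    - {"slide": [9.8,0,5.3],"twist": 0}

```text
clock: 37.7
tool_pos: [0.5858, -0.0832, 0.2592]
tool_rot: [2.247, 2.188, -0.004]
force: [-1.1, -2.9, 8.0]
gripper_width: 0.0296
grasp_force: 45.2
```

```bash
cat > ang.py <<'E'
from plan import *
from arc import *
p,psi,R,o=cur()
ly=-(p[0]-C[0])*np.sin(T)+(p[1]-C[1])*np.cos(T)+.092;z=p[2]+.019-.132;r_=np.hypot(ly,z);a0=np.arctan2(z,ly)-np.arctan2(.035,.165);print("r",r_,"a",a0)
import sys
a1=float(sys.argv[1]);n=int(sys.argv[2])
plan([(*knob(a,r_+(.1687-r_)*i/n),psi,1) for i,a in enumerate(np.linspace(a0,a1,n+1)[1:],1)])
E
python3 ang.py .17 10
```

```text
r 0.16795484080646306 a 0.8473919781933441
clock 37.7 pos [ 0.5858 -0.0832  0.2592] yaw 1.5445 F [-1.1 -2.9  8. ] w 0.0296 tilt [ 0.0017 -0.0058]
[{"slide": [9.7, -0.2, 5.9], "twist": 0.0}, {"slide": [9.4, -0.1, 6.5], "twist": 0.0}, {"slide": [8.9, 0.0, 7.1], "twist": 0.0}, {"slide": [8.3, 0.0, 7.7], "twist": 0.0}, {"slide": [7.9, -0.0, 8.3], "twist": 0.0}]
[{"slide": [7.2, -0.0, 8.8], "twist": 0.0}, {"slide": [6.7, -0.0, 9.3], "twist": 0.0}, {"slide": [6.0, -0.1, 9.7], "twist": 0.0}, {"slide": [5.3, 0.0, 10.1], "twist": 0.0}, {"slide": [4.7, 0.0, 10.4], "twist": 0.0}]
end [ 0.5873 -0.0091  0.1754] 1.5445
```

Request:
apply_moves:
  targets:
    - {"slide": [9.4,0,6.0],"twist": 0}
    - {"slide": [9.0,0,6.5],"twist": 0}
    - {"slide": [8.6,0,7.2],"twist": 0}
    - {"slide": [8.1,0,7.7],"twist": 0}
    - {"slide": [7.5,0,8.2],"twist": 0}

```text
clock: 38.33
tool_pos: [0.5867, -0.0385, 0.2233]
tool_rot: [2.246, 2.192, -0.001]
force: [-2.5, -0.6, 8.9]
gripper_width: 0.0295
grasp_force: 48.2
```

Request:
apply_moves:
  targets:
    - {"slide": [7.0,0,8.7],"twist": 0}
    - {"slide": [6.4,0,9.1],"twist": 0}
    - {"slide": [5.8,0,9.6],"twist": 0}
    - {"slide": [5.1,0,9.9],"twist": 0}
    - {"slide": [0,0,0],"twist": 0}

```text
clock: 38.95
tool_pos: [0.5872, -0.0125, 0.1845]
tool_rot: [-2.246, -2.197, -0.002]
force: [0.6, 3.2, 1.2]
gripper_width: 0.0291
grasp_force: 48.9
```

```bash
python3 ang.py .08 8; python3 lidnow.py
```

```text
r 0.16915388577556534 a 0.2272355218756648
clock 38.95 pos [ 0.5872 -0.0125  0.1845] yaw 1.5486 F [0.6 3.2 1.2] w 0.0291 tilt [0.0006 0.0008]
[{"slide": [1.2, 0.1, 2.9], "twist": 0.0}, {"slide": [1.2, -0.0, 2.8], "twist": 0.0}, {"slide": [1.2, -0.0, 2.9], "twist": 0.0}, {"slide": [1.0, -0.0, 3.0], "twist": 0.0}, {"slide": [1.1, -0.0, 2.9], "twist": 0.0}]
[{"slide": [0.9, -0.0, 2.9], "twist": 0.0}, {"slide": [0.9, -0.0, 3.0], "twist": 0.0}, {"slide": [0.9, -0.0, 3.0], "twist": 0.0}, {"slide": [0, 0, 0], "twist": 0}, {"slide": [0, 0, 0], "twist": 0}]
end [ 0.5875 -0.0041  0.1611] 1.5486
lid angle (np.int64(1624), np.float64(0.05))
```

Request:
apply_moves:
  targets:
    - {"slide": [1.2,0,2.9],"twist": 0}
    - {"slide": [1.2,0,2.9],"twist": 0}
    - {"slide": [1.2,0,2.9],"twist": 0}
    - {"slide": [1.0,0,2.9],"twist": 0}
    - {"slide": [1.0,0,2.9],"twist": 0}

```text
clock: 39.62
tool_pos: [0.5873, -0.007, 0.1714]
tool_rot: [-2.247, -2.195, -0.002]
force: [-1.9, 1.9, 9.3]
gripper_width: 0.0292
grasp_force: 50.2
```

Request:
apply_moves:
  targets:
    - {"slide": [0.9,0,2.9],"twist": 0}
    - {"slide": [0.9,0,2.9],"twist": 0}
    - {"slide": [0.6,0,2],"twist": 0}
    - {"slide": [0,0,0],"twist": 0}
    - {"slide": [0,0,0],"twist": 0}

```text
clock: 40.25
tool_pos: [0.5874, -0.0041, 0.1633]
tool_rot: [-2.246, -2.196, -0.003]
force: [-0.6, 3.5, 6.5]
gripper_width: 0.0291
grasp_force: 50.6
```

```bash
python3 ang.py 0 10; python3 lidnow.py
```

```text
r 0.16936981145870333 a 0.09259958484400835
clock 40.25 pos [ 0.5874 -0.0041  0.1633] yaw 1.5482 F [-0.6  3.5  6.5] w 0.0291 tilt [0.001  0.0018]
[{"slide": [0.4, 0.1, 1.5], "twist": 0.0}, {"slide": [0.4, -0.0, 1.5], "twist": 0.0}, {"slide": [0.3, -0.0, 1.6], "twist": 0.0}, {"slide": [0.4, -0.0, 1.5], "twist": 0.0}, {"slide": [0.3, -0.0, 1.5], "twist": 0.0}]
[{"slide": [0.4, -0.0, 1.6], "twist": 0.0}, {"slide": [0.3, -0.0, 1.5], "twist": 0.0}, {"slide": [0.3, -0.0, 1.5], "twist": 0.0}, {"slide": [0.2, -0.0, 1.6], "twist": 0.0}, {"slide": [0.3, -0.0, 1.5], "twist": 0.0}]
end [ 0.5876 -0.0008  0.148 ] 1.5482
lid angle (np.int64(1379), np.float64(0.045))
```

Request:
apply_moves:
  targets:
    - {"slide": [0.4,0,1.5],"twist": 0}
    - {"slide": [0.4,0,1.5],"twist": 0}
    - {"slide": [0.3,0,1.5],"twist": 0}
    - {"slide": [0,0,0],"twist": 0}
    - {"slide": [0,0,0],"twist": 0}

```text
clock: 40.92
tool_pos: [0.5874, -0.0027, 0.1589]
tool_rot: [-2.246, -2.195, -0.004]
force: [-1.1, 3.8, 7.6]
gripper_width: 0.0292
grasp_force: 50.8
```

Request:
apply_moves:
  targets:
    - {"slide": [0.4,0,1.5],"twist": 0}
    - {"slide": [0.3,0,1.5],"twist": 0}
    - {"slide": [0,0,0],"twist": 0}
    - {"slide": [0,0,0],"twist": 0}
    - {"slide": [0,0,0],"twist": 0}

```text
clock: 41.55
tool_pos: [0.5875, -0.0019, 0.156]
tool_rot: [-2.245, -2.196, -0.004]
force: [-2.4, 3.6, 7.8]
gripper_width: 0.0298
grasp_force: 51.0
```

```bash
python3 ang.py 0 5|head -2; python3 lidnow.py
```

```text
r 0.16944832509780794 a 0.047284182832921434
clock 41.55 pos [ 0.5875 -0.0019  0.156 ] yaw 1.5486 F [-2.4  3.6  7.8] w 0.0298 tilt [0.0012 0.0023]
lid angle (np.int64(1286), np.float64(0.045))
```

Request:
apply_moves:
  targets:
    - {"slide": [0.3,0,1.3],"twist": 0}
    - {"slide": [0.2,0,1.3],"twist": 0}
    - {"slide": [0,0,0],"twist": 0}
    - {"slide": [0,0,0],"twist": 0}
    - {"slide": [0,0,0],"twist": 0}

```text
clock: 42.22
tool_pos: [0.5875, -0.0012, 0.1534]
tool_rot: [-2.245, -2.196, -0.004]
force: [-1.3, 2.5, 7.1]
gripper_width: 0.0293
grasp_force: 51.1
```

Request:
apply_moves:
  targets:
    - {"slide": [0.2,0,1.3],"twist": 0}
    - {"slide": [0.2,0,1.3],"twist": 0}
    - {"slide": [0,0,0],"twist": 0}
    - {"slide": [0,0,0],"twist": 0}
    - {"slide": [0,0,0],"twist": 0}

```text
clock: 42.85
tool_pos: [0.5875, -0.0005, 0.1508]
tool_rot: [-2.245, -2.195, -0.005]
force: [-2.5, 3.9, 6.8]
gripper_width: 0.0297
grasp_force: 51.2
```

```bash
python3 ang.py 0 5|head -2; python3 lidnow.py
```

```text
r 0.16955815107271774 a 0.01591941828042598
clock 42.85 pos [ 5.875e-01 -5.000e-04  1.508e-01] yaw 1.5481 F [-2.5  3.9  6.8] w 0.0297 tilt [0.0011 0.0031]
lid angle (np.int64(1272), np.float64(0.05))
```

Request:
apply_moves:
  targets:
    - {"slide": [0.2,0,1.3],"twist": 0}
    - {"slide": [0.1,0,1.3],"twist": 0}
    - {"slide": [0,0,0],"twist": 0}
    - {"slide": [0,0,0],"twist": 0}
    - {"slide": [0,0,0],"twist": 0}

```text
clock: 43.52
tool_pos: [0.5875, 0.0, 0.1483]
tool_rot: [-2.244, -2.196, -0.005]
force: [-2.1, 5.2, 7.4]
gripper_width: 0.0296
grasp_force: 51.4
```

Request:
apply_moves:
  targets:
    - {"slide": [0.2,0,1.3],"twist": 0}
    - {"slide": [0.1,0,1.3],"twist": 0}
    - {"slide": [0,0,0],"twist": 0}
    - {"slide": [0,0,0],"twist": 0}
    - {"slide": [0,0,0],"twist": 0}

```text
clock: 44.15
tool_pos: [0.5875, 0.0005, 0.1457]
tool_rot: [-2.245, -2.195, -0.006]
force: [-1.8, 5.5, 7.7]
gripper_width: 0.0292
grasp_force: 51.6
```

```bash
python3 ang.py 0 5|head -2; python3 lidnow.py
```

```text
r 0.16954219236616436 a -0.015220260725617413
clock 44.15 pos [5.875e-01 5.000e-04 1.457e-01] yaw 1.5483 F [-1.8  5.5  7.7] w 0.0292 tilt [0.0012 0.0039]
lid angle (np.int64(1197), np.float64(0.045))
```

Request:
apply_moves:
  targets:
    - {"slide": [0.1,0,1.2],"twist": 0}
    - {"slide": [0.1,0,1.2],"twist": 0}
    - {"slide": [0,0,0],"twist": 0}
    - {"slide": [0,0,0],"twist": 0}
    - {"slide": [0,0,0],"twist": 0}

```text
clock: 44.82
tool_pos: [0.5875, 0.001, 0.1433]
tool_rot: [-2.245, -2.195, -0.006]
force: [-2.3, 4.9, 7.9]
gripper_width: 0.0296
grasp_force: 51.7
```

Request:
apply_moves:
  targets:
    - {"slide": [0.1,0,1.2],"twist": 0}
    - {"slide": [0.1,0,1.2],"twist": 0}
    - {"slide": [0,0,0],"twist": 0}
    - {"slide": [0,0,0],"twist": 0}
    - {"slide": [0,0,0],"twist": 0}

```text
clock: 45.45
tool_pos: [0.5875, 0.0015, 0.1409]
tool_rot: [-2.244, -2.195, -0.006]
force: [-1.2, 6.6, 7.8]
gripper_width: 0.0292
grasp_force: 51.9
```

```bash
python3 ang.py 0 5|head -2; python3 lidnow.py; python3 - <<'E'
import numpy as np,cv2
from station import optics
d=np.load('pics/scene1.npz');s=optics.read_camera('side')
a=cv2.resize(d['img'][120:260,230:370,::-1],(400,400),interpolation=2);b=cv2.resize(s['img'][120:260,230:370,::-1],(400,400),interpolation=2)
cv2.imwrite('pics/cl.png',np.hstack([a,b]))
E
```

```text
r 0.16962845794272063 a -0.043874994218197405
clock 45.45 pos [0.5875 0.0015 0.1409] yaw 1.5485 F [-1.2  6.6  7.8] w 0.0292 tilt [0.0013 0.0046]
lid angle (np.int64(1123), np.float64(0.045))
```

View pics/cl.png

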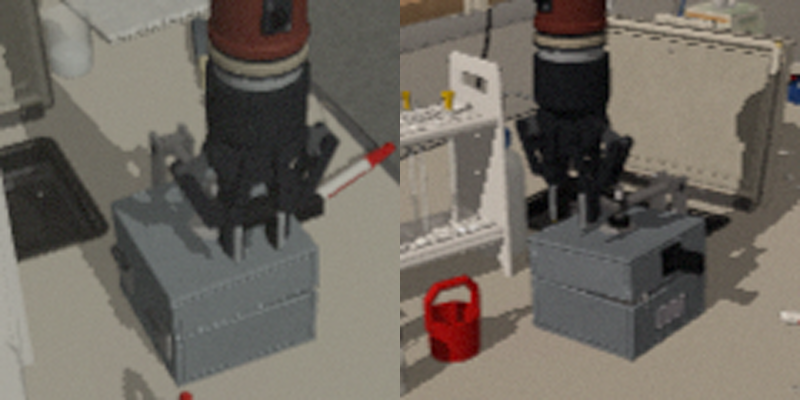

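The lid still shows its pin gap (left (240,310), right (650,300)), and the fingers still hold the knob above it. I keep going by feel.

Request:
apply_moves:
  targets:
    - {"slide": [0.3,0,1.2],"twist": 0}
    - {"slide": [0.2,0,1.2],"twist": 0}
    - {"slide": [0,0,0],"twist": 0}
    - {"slide": [0,0,0],"twist": 0}
    - {"slide": [0,0,0],"twist": 0}

```text
clock: 46.18
tool_pos: [0.5875, 0.0019, 0.1385]
tool_rot: [-2.244, -2.195, -0.006]
force: [-1.4, 5.4, 7.4]
gripper_width: 0.0295
grasp_force: 52.1
```

Request:
apply_moves:
  targets:
    - {"slide": [0.2,0,1.2],"twist": 0}
    - {"slide": [0.2,0,1.2],"twist": 0}
    - {"slide": [0,0,0],"twist": 0}
    - {"slide": [0,0,0],"twist": 0}
    - {"slide": [0,0,0],"twist": 0}

```text
clock: 46.8
tool_pos: [0.5875, 0.0023, 0.1361]
tool_rot: [-2.244, -2.195, -0.006]
force: [-2.3, 5.6, 7.4]
gripper_width: 0.0294
grasp_force: 52.3
```

```bash
cat > arm.py <<'E'
from h import *
from station import optics
# knob / clamp-arm from the side camera: bright steel & black points in the clamp plane |lx|<.02 above the lid
for n,c in(("side",(.5809,-.0768)),("scene",(.5859,-.0757))):
    d=optics.read_camera(n);W=cloud(d);t=-.0235;e=W[...,:2]-c
    x=e[...,0]*np.cos(t)+e[...,1]*np.sin(t);y=-e[...,0]*np.sin(t)+e[...,1]*np.cos(t);z=W[...,2]
    for lo in np.arange(-.09,.09,.015):
        m=(abs(x)<.014)&(y>lo)&(y<lo+.015)&(z>.118)&(z<.2)
        if m.sum()>4:print(n,round(lo,3),m.sum(),np.round(np.percentile(z[m],[5,50,95]),3))
E
python3 ang.py 0 5|head -2; python3 lidnow.py; python3 arm.py
```

```text
r 0.1696577921744853 a -0.0721889281766401
clock 46.8 pos [0.5875 0.0023 0.1361] yaw 1.5485 F [-2.3  5.6  7.4] w 0.0294 tilt [0.0013 0.0043]
lid angle (np.int64(1084), np.float64(0.045))
side -0.09 29 [0.123 0.138 0.144]
side -0.075 12 [0.131 0.137 0.141]
side -0.06 12 [0.132 0.138 0.141]
side -0.045 10 [0.134 0.138 0.14 ]
side -0.03 13 [0.134 0.14  0.141]
side -0.015 14 [0.121 0.139 0.151]
side 0.0 53 [0.12  0.135 0.155]
side 0.015 12 [0.134 0.14  0.147]
side 0.03 11 [0.144 0.149 0.155]
side 0.06 9 [0.15  0.182 0.184]
side 0.075 56 [0.149 0.174 0.183]
scene -0.09 63 [0.125 0.136 0.142]
scene -0.075 20 [0.131 0.137 0.138]
scene -0.06 11 [0.135 0.137 0.139]
scene -0.015 12 [0.137 0.14  0.157]
scene 0.0 24 [0.137 0.141 0.157]
scene 0.06 18 [0.179 0.181 0.183]
scene 0.075 88 [0.165 0.175 0.181]
```

The steel arm reads nearly level while the fingers have slid about 12 mm down the smooth knob ends, so the pads are slipping. I let go and press from above on the barrel with closed fingers instead.

Request:
apply_moves:
  targets:
    - {"slide": [0,0,0],"twist": 0}
    - {"slide": [0,0,0],"twist": 0}
    - {"slide": [0,0,0],"twist": 0}
    - {"slide": [0,0,-15],"twist": 0}
    - {"slide": [0,0,-25],"twist": 0}
  jaw: 0.75

```text
clock: 47.58
tool_pos: [0.5871, -0.0015, 0.175]
tool_rot: [-2.247, -2.194, 0.002]
force: [0.8, 0.0, 1.0]
gripper_width: 0.0643
grasp_force: 0.0
```

Request:
apply_moves:
  targets:
    - {"slide": [0,0,-30],"twist": 0}
    - {"slide": [0,0,-20],"twist": 0}
    - {"slide": [-4,0,0],"twist": 0}
    - {"slide": [0,0,0],"twist": 0}
    - {"slide": [0,0,0],"twist": 0}

```text
clock: 48.2
tool_pos: [0.5867, -0.0056, 0.2235]
tool_rot: [-2.247, -2.193, 0.003]
force: [-0.3, 0.3, 0.1]
gripper_width: 0.0643
grasp_force: 0.0
```

Request:
apply_moves:
  targets:
    - {"slide": [0,0,0],"twist": 0}
    - {"slide": [0,0,0],"twist": 0}
    - {"slide": [0,0,0],"twist": 0}
    - {"slide": [0,0,0],"twist": 0}
    - {"slide": [0,0,0],"twist": 0}
  jaw: 0

```text
clock: 48.82
tool_pos: [0.5874, -0.0053, 0.2246]
tool_rot: [-2.248, -2.195, -0.0]
force: [0.8, 0.3, 0.4]
gripper_width: 0.0
grasp_force: 0.0
```

```bash
cat > knobw.py <<'E'
from h import *
from plan import *
from arc import *
from station import optics
d=optics.read_camera("wrist");W=cloud(d)
e=W[...,:2]-C;x=e[...,0]*np.cos(T)+e[...,1]*np.sin(T);y=-e[...,0]*np.sin(T)+e[...,1]*np.cos(T);z=W[...,2]
for lo in np.arange(-.09,.11,.01):
    m=(abs(x)<.014)&(y>lo)&(y<lo+.01)&(z>.09)&(z<.2)
    if m.sum()>4:print(round(lo,3),m.sum(),np.round(np.percentile(z[m],[2,50,98]),4))
plan([])
E
python3 knobw.py; python3 lidnow.py; python3 arm.py
```

```text
-0.09 64 [0.134  0.1382 0.1397]
-0.08 76 [0.1363 0.1382 0.1396]
-0.07 77 [0.1364 0.1386 0.1398]
-0.06 61 [0.1378 0.139  0.1401]
-0.05 13 [0.1379 0.1394 0.1402]
0.01 22 [0.1093 0.1111 0.112 ]
0.02 105 [0.1085 0.1105 0.1124]
0.03 14 [0.11   0.1105 0.1124]
0.04 28 [0.1581 0.1626 0.1645]
0.05 84 [0.1625 0.1664 0.1695]
0.06 544 [0.0937 0.1778 0.1833]
0.07 620 [0.0918 0.1825 0.1843]
0.08 351 [0.1718 0.1771 0.1806]
clock 48.88 pos [ 0.5874 -0.0053  0.2246] yaw 1.5469 F [ 0.4 -0.5  0.7] w 0.0001 tilt [0. 0.]
end [ 0.5874 -0.0053  0.2246] 1.5469
lid angle (np.int64(1518), np.float64(0.045))
side -0.09 32 [0.125 0.138 0.144]
side -0.075 15 [0.13  0.137 0.14 ]
side -0.06 10 [0.133 0.138 0.14 ]
side -0.045 11 [0.132 0.136 0.14 ]
side -0.03 12 [0.132 0.138 0.141]
side -0.015 20 [0.12  0.138 0.155]
side 0.0 52 [0.119 0.136 0.156]
side 0.015 12 [0.136 0.141 0.148]
side 0.03 14 [0.145 0.15  0.158]
side 0.045 5 [0.151 0.155 0.161]
side 0.06 17 [0.163 0.18  0.184]
side 0.075 59 [0.166 0.175 0.184]
scene -0.09 60 [0.127 0.136 0.142]
scene -0.075 18 [0.133 0.136 0.138]
scene -0.06 19 [0.132 0.137 0.139]
scene -0.045 21 [0.133 0.137 0.14 ]
scene -0.03 21 [0.133 0.138 0.14 ]
scene -0.015 20 [0.119 0.139 0.157]
scene 0.0 67 [0.119 0.139 0.155]
scene 0.015 12 [0.136 0.142 0.148]
scene 0.03 12 [0.145 0.151 0.155]
scene 0.06 31 [0.179 0.181 0.183]
scene 0.075 94 [0.165 0.175 0.181]
```

Request:
apply_moves:
  targets:
    - {"slide": [3.5,0,12],"twist": 0}
    - {"slide": [0,0,12],"twist": 0}
    - {"slide": [0,0,10],"twist": 0}
    - {"slide": [0,0,4],"twist": 0}
    - {"slide": [0,0,0],"twist": 0}

```text
clock: 49.65
tool_pos: [0.5874, -0.0018, 0.1861]
tool_rot: [-2.247, -2.194, 0.001]
force: [-0.0, 0.3, 0.0]
gripper_width: 0.0002
grasp_force: 0.0
```

Request:
apply_moves:
  targets:
    - {"slide": [0,0,1],"twist": 0}
    - {"slide": [0,0,1],"twist": 0}
    - {"slide": [0,0,1],"twist": 0}
    - {"slide": [0,0,1],"twist": 0}
    - {"slide": [0,0,0],"twist": 0}

```text
clock: 50.28
tool_pos: [0.5876, -0.0018, 0.1829]
tool_rot: [2.248, 2.194, 0.0]
force: [-0.7, 0.1, 2.3]
gripper_width: -0.0002
grasp_force: 1.0
```

Request:
apply_moves:
  targets:
    - {"slide": [0,0,1],"twist": 0}
    - {"slide": [0,0,1],"twist": 0}
    - {"slide": [0,0,0],"twist": 0}
    - {"slide": [0,0,0],"twist": 0}
    - {"slide": [0,0,0],"twist": 0}

```text
clock: 50.9
tool_pos: [0.5876, -0.0013, 0.1813]
tool_rot: [2.247, 2.195, 0.001]
force: [-1.6, -0.7, 5.7]
gripper_width: 0.0005
grasp_force: 2.6
```

```bash
python3 lidnow.py
```

```text
lid angle (np.int64(1377), np.float64(0.035))
```

Contact, and the lid is going down. I press on in 1 mm steps and watch the force.

Request:
apply_moves:
  targets:
    - {"slide": [0,0,1],"twist": 0}
    - {"slide": [0,0,1],"twist": 0}
    - {"slide": [0,0,0],"twist": 0}
    - {"slide": [0,0,0],"twist": 0}
    - {"slide": [0,0,0],"twist": 0}

```text
clock: 51.58
tool_pos: [0.5876, -0.0008, 0.1795]
tool_rot: [-2.247, -2.195, -0.002]
force: [-3.0, 0.6, 5.6]
gripper_width: -0.0001
grasp_force: 3.0
```

Request:
apply_moves:
  targets:
    - {"slide": [0,0,1],"twist": 0}
    - {"slide": [0,0,1],"twist": 0}
    - {"slide": [0,0,0],"twist": 0}
    - {"slide": [0,0,0],"twist": 0}
    - {"slide": [0,0,0],"twist": 0}

```text
clock: 52.2
tool_pos: [0.5876, -0.0004, 0.1778]
tool_rot: [-2.247, -2.195, -0.003]
force: [-3.2, 0.4, 6.4]
gripper_width: 0.0
grasp_force: 3.6
```

```bash
python3 lidnow.py
```

```text
lid angle (np.int64(1323), np.float64(0.015))
```

Request:
apply_moves:
  targets:
    - {"slide": [0,0,1],"twist": 0}
    - {"slide": [0,0,1],"twist": 0}
    - {"slide": [0,0,0],"twist": 0}
    - {"slide": [0,0,0],"twist": 0}
    - {"slide": [0,0,0],"twist": 0}

```text
clock: 52.88
tool_pos: [0.5876, 0.0, 0.1762]
tool_rot: [-2.246, -2.196, -0.004]
force: [-2.3, 2.1, 8.4]
gripper_width: 0.0003
grasp_force: 4.3
```

Request:
apply_moves:
  targets:
    - {"slide": [0,0,0.8],"twist": 0}
    - {"slide": [0,0,0],"twist": 0}
    - {"slide": [0,0,0],"twist": 0}
    - {"slide": [0,0,0],"twist": 0}
    - {"slide": [0,0,0],"twist": 0}

```text
clock: 53.5
tool_pos: [0.5877, 0.0002, 0.1756]
tool_rot: [-2.246, -2.196, -0.004]
force: [-3.5, 1.1, 9.7]
gripper_width: -0.0002
grasp_force: 4.7
```

```bash
python3 lidnow.py
```

```text
lid angle (np.int64(1291), np.float64(0.005))
```

Request:
apply_moves:
  targets:
    - {"slide": [0,0,0.8],"twist": 0}
    - {"slide": [0,0,0],"twist": 0}
    - {"slide": [0,0,0],"twist": 0}
    - {"slide": [0,0,0],"twist": 0}
    - {"slide": [0,0,0],"twist": 0}

```text
clock: 54.18
tool_pos: [0.5877, 0.0004, 0.1749]
tool_rot: [-2.246, -2.196, -0.004]
force: [-2.8, 1.0, 10.8]
gripper_width: 0.0001
grasp_force: 4.9
```

Request:
apply_moves:
  targets:
    - {"slide": [0,0,0.6],"twist": 0}
    - {"slide": [0,0,0],"twist": 0}
    - {"slide": [0,0,0],"twist": 0}
    - {"slide": [0,0,0],"twist": 0}
    - {"slide": [0,0,0],"twist": 0}

```text
clock: 54.8
tool_pos: [0.5877, 0.0005, 0.1743]
tool_rot: [-2.246, -2.196, -0.005]
force: [-3.7, 1.6, 10.1]
gripper_width: 0.0001
grasp_force: 5.1
```

```bash
python3 lidnow.py
```

```text
lid angle (np.int64(1271), np.float64(0.0))
```

Request:
apply_moves:
  targets:
    - {"slide": [0,0,0.6],"twist": 0}
    - {"slide": [0,0,0],"twist": 0}
    - {"slide": [0,0,0],"twist": 0}
    - {"slide": [0,0,0],"twist": 0}
    - {"slide": [0,0,0],"twist": 0}

```text
clock: 55.48
tool_pos: [0.5877, 0.0006, 0.1738]
tool_rot: [-2.246, -2.196, -0.005]
force: [-2.2, 2.5, 10.8]
gripper_width: 0.0003
grasp_force: 5.3
```

Request:
apply_moves:
  targets:
    - {"slide": [0,0,0.5],"twist": 0}
    - {"slide": [0,0,0],"twist": 0}
    - {"slide": [0,0,0],"twist": 0}
    - {"slide": [0,0,0],"twist": 0}
    - {"slide": [0,0,0],"twist": 0}

```text
clock: 56.1
tool_pos: [0.5877, 0.0007, 0.1734]
tool_rot: [-2.246, -2.196, -0.005]
force: [-3.2, 1.9, 10.4]
gripper_width: -0.0002
grasp_force: 5.6
```

Request:
apply_moves:
  targets:
    - {"slide": [0,0,0.5],"twist": 0}
    - {"slide": [0,0,0],"twist": 0}
    - {"slide": [0,0,0.4],"twist": 0}
    - {"slide": [0,0,0],"twist": 0}
    - {"slide": [0,0,0],"twist": 0}

```text
clock: 56.72
tool_pos: [0.5877, 0.0009, 0.173]
tool_rot: [-2.246, -2.196, -0.005]
force: [-4.5, 1.5, 13.2]
gripper_width: -0.0001
grasp_force: 6.5
```

```bash
python3 lidnow.py; python3 -c "
from plan import *
plan([])"
```

```text
lid angle (np.int64(1199), np.float64(0.0))
clock 56.77 pos [0.5877 0.0008 0.173 ] yaw 1.5483 F [-4.2  2.5 13.5] w -0.0 tilt [0.0022 0.0026]
end [0.5877 0.0008 0.173 ] 1.5483
```

Request:
apply_moves:
  targets:
    - {"slide": [0,0,0.4],"twist": 0}
    - {"slide": [0,0,0.4],"twist": 0}
    - {"slide": [0,0,0],"twist": 0}
    - {"slide": [0,0,0],"twist": 0}
    - {"slide": [0,0,0],"twist": 0}

```text
clock: 57.4
tool_pos: [0.5877, 0.001, 0.1725]
tool_rot: [-2.246, -2.196, -0.005]
force: [-5.1, 2.4, 15.6]
gripper_width: -0.0
grasp_force: 7.3
```

Request:
apply_moves:
  targets:
    - {"slide": [0,0,0.4],"twist": 0}
    - {"slide": [0,0,0.3],"twist": 0}
    - {"slide": [0,0,0],"twist": 0}
    - {"slide": [0,0,0],"twist": 0}
    - {"slide": [0,0,0],"twist": 0}

```text
clock: 58.02
tool_pos: [0.5877, 0.001, 0.1722]
tool_rot: [2.246, 2.196, 0.006]
force: [-6.1, 1.4, 16.1]
gripper_width: 0.0005
grasp_force: 8.1
```

```bash
python3 lidnow.py
```

```text
lid angle (np.int64(1178), np.float64(0.0))
```

Request:
apply_moves:
  targets:
    - {"slide": [0,0,-2],"twist": 0}
    - {"slide": [0,0,-8],"twist": 0}
    - {"slide": [0,0,-25],"twist": 0}
    - {"slide": [0,0,-40],"twist": 0}
    - {"slide": [0,0,-40],"twist": 0}

```text
clock: 58.7
tool_pos: [0.5873, -0.0026, 0.2844]
tool_rot: [-2.248, -2.194, 0.002]
force: [0.1, -0.0, -0.3]
gripper_width: -0.0
grasp_force: 0.0
```

Request:
apply_moves:
  targets:
    - {"slide": [0,40,0],"twist": 0}
    - {"slide": [0,0,0],"twist": 0}
    - {"slide": [0,0,0],"twist": 0}
    - {"slide": [0,0,0],"twist": 0}
    - {"slide": [0,0,0],"twist": 0}

```text
clock: 59.32
tool_pos: [0.6269, -0.0027, 0.2839]
tool_rot: [-2.247, -2.195, 0.001]
force: [-0.1, 0.4, -0.7]
gripper_width: -0.0001
grasp_force: 0.0
```

```bash
python3 lidnow.py; python3 knobw.py; python3 - <<'E'
import sys; sys.path.insert(0,'.')
from h import *
d=np.load('pics/scene1.npz');W=cloud(d)
# lid top height fit
e=W[...,:2]-np.array([.5859,-.0757]);t=-.0235
x=e[...,0]*np.cos(t)+e[...,1]*np.sin(t);y=-e[...,0]*np.sin(t)+e[...,1]*np.cos(t)
m=(abs(x)<.06)&(abs(y)<.06)&(W[...,2]>.095)&(W[...,2]<.116)
A=np.c_[x[m],np.ones(m.sum())];print("lid top slope,z",np.linalg.lstsq(A,W[m][:,2],rcond=None)[0],m.sum())
E
```

```text
lid angle (np.int64(1393), np.float64(0.0))
-0.09 7 [0.0909 0.0963 0.1002]
-0.07 17 [0.1057 0.1064 0.1079]
-0.06 27 [0.1053 0.1067 0.1357]
-0.05 57 [0.1059 0.1344 0.1374]
-0.04 86 [0.1057 0.1356 0.1376]
-0.03 112 [0.1056 0.1347 0.1375]
-0.02 102 [0.1059 0.1333 0.1371]
-0.01 96 [0.1066 0.1346 0.1546]
-0.0 290 [0.1066 0.1349 0.1547]
0.01 155 [0.106  0.1081 0.1392]
0.02 147 [0.1056 0.1077 0.1444]
0.03 160 [0.1057 0.1079 0.1502]
0.04 119 [0.1059 0.1505 0.1556]
0.05 106 [0.1059 0.1569 0.1614]
0.06 178 [0.0929 0.1707 0.1738]
0.07 320 [0.0938 0.1738 0.1752]
0.08 253 [0.1612 0.1693 0.1734]
clock 59.42 pos [ 0.6272 -0.0027  0.284 ] yaw 1.547 F [-0.  -0.1  0.6] w -0.0 tilt [-0.     -0.0002]
end [ 0.6272 -0.0027  0.284 ] 1.547
lid top slope,z [-0.00130155  0.10532189] 1254
```

```bash
python3 -c "
from station import r
print(r.hand_in())"
```

```text
the job is handed in; nothing more can be done
None
```

I handed in the job at about 59 s, with the pot upright in the seat ring, the lid measuring 0.00 rad (fully shut) under the clamp foot, the hand clear, and the dish, timer and bottle not touched. The tool can't tilt, so I came in with a vertical hand that nudged the lid open to its stop, and set the pot down once on the bench to regrip it. The clamp was pressed to a firm stop at about 16 N.

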